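# Load the lined pressure vessel and set its head on the studs

## Task

Load the pressure vessel standing in the bench heater: slide the white liner down into the vessel's bore until it stands fully home on the bottom, then put the metal head on, turned so that its four holes go over the four studs, and seat it flat on the vessel's rim. Lower both parts under control, do not let them drop, and keep clear of the flask, the tube rack and the tray of nuts; the nuts are put on later by hand.

Things in the scene. Friction and masses are not known exactly. Their poses are not given: they have to be found in the camera images.
- vessel: Steel vessel in a grey bench heater, fixed; yaw varies. Origin: on the bench, on the bore's axis; z up. Base plate 150 x 150 x 20 mm; round jacket 120 mm diameter to 94 mm height; flange 106 mm diameter with a level rim 116 mm above the bench. On the base a control box, 150 mm wide, 56 mm high, at 69 to 131 mm from the axis on the -x side.
- vessel_mouth (a point): On the bore's axis at rim height (116 mm above the bench); axes as vessel. Round bore 52 mm diameter, 86 mm deep, 3 mm chamfer at the mouth. Four upright studs, 8 mm diameter, stand on the rim 42 mm from the axis at this frame's +x, +y, -x and -y; they rise 34 mm above the rim, the last 8 mm tapering to 3.6 mm.
- vessel_floor (a point): On the bore's axis on its flat floor, 30 mm above the bench; z up.
- liner: White PTFE liner, closed by its lid: upright round cup, 50 mm diameter, 85 mm high, chamfered foot; on the lid a central round knob, 16 mm diameter, 28 mm high (113 mm overall). Loose, 0.2 to 0.35 kg, upright on the bench. Origin: centre of its underside; z up. 1 mm play all round in the bore; when home its lid is 1 mm below the rim, only the knob above.
- liner_knob (a point): Where to take the liner: on the knob's axis, 107 mm above the liner's underside (22 mm above the lid, 6 mm below the knob's top).
- head: Grey metal vessel head, right way up on the bench, loose, 0.4 to 0.75 kg. Origin: centre of its underside; z up. Round flange 106 mm diameter, top 11.5 mm above the underside, with four holes of 11 mm diameter 42 mm from the axis at this frame's +x, +y, -x, -y (all alike: any quarter turn will do). Below it is hollow: cavity 26 mm diameter, 34 mm deep, for the liner's knob.
- head_grip (a point): Where to take the head: on its axis, 45 mm above its underside, amid the solid round knurled grip (42 mm diameter, 34 to 56 mm above the underside). Below the grip a neck of 38 mm diameter down to the flange; above it a brass plug, 17 mm wide, to 70 mm.
- flask: Conical glass flask, 82 mm diameter at the foot, 131 mm tall, loose. Origin: centre of its underside. A bystander.
- rack: White foam rack 115 x 135 mm with blue-capped tubes, 114 mm tall overall, heavy enough not to move. Origin: centre of its underside. A bystander.
- nut_tray: Shallow steel tray 70 x 95 mm, 16 mm high, with four hexagon nuts; does not move. Origin: centre of its underside. A bystander.

How it is judged (in metres and radians):
On the way, in this order (a step that is already met when the one before it is completed fails the run):
1. the liner stands fully home in the bore (z of liner in the frame of vessel_floor below 0.003 m and horizontal distance between liner and vessel_floor below 0.004 m and angle between liner's own z axis and vertical below 0.05 rad), for 0.2 s.
2. the head is over the studs and flat on the rim (z of head in the frame of vessel_mouth below 0.0025 m and horizontal distance between head and vessel_mouth below 0.004 m and angle between head's own z axis and vertical below 0.03 rad), for 0.2 s.
At the end, for the whole second after the job is handed in: The liner stands upright on the bore's floor (within 3 mm in height, 4 mm sideways), and the head lies flat on the vessel's rim with the studs through its holes (underside within 2.5 mm of the rim, axes within 4 mm, tilt under 0.03 rad), both at rest and released (all of step 1 and all of step 2 and z of liner in the frame of vessel_floor above -0.003 m and z of head in the frame of vessel_mouth above -0.003 m and linear speed of each of head, liner below 0.02 m/s); the robot touches nothing.
It fails at once if the liner is dropped (falls free faster than 0.6 m/s, a drop of about 18 mm) (contact force between the fingers and liner below 0.3 N and linear speed of liner above 0.6 m/s).
It fails at once if the head is dropped (falls free faster than 0.6 m/s, a drop of about 18 mm) (contact force between the fingers and head below 0.3 N and linear speed of head above 0.6 m/s).
It fails at once if the flask is pushed more than 20 mm or tipped (distance of flask from where it was at the start of the episode above 0.02 m or angle between flask's own z axis and vertical above 0.3 rad).
It fails at once if the robot hits the tube rack (contact force between any of the arm, the fingers and rack above 5 N).
It fails at once if the robot hits the nut tray (contact force between any of the arm, the fingers and nut_tray above 5 N).
It also fails if it takes over 72 s, if anything falls off the work surface, if the arm or the gripper's body presses on something with over 40 N, if the wrist force passes 120 N, or if a joint passes its speed limit or range.

## Robot

A 6-joint arm with a two-finger parallel gripper is mounted at the origin on the work surface. World frame = base frame: x ahead of the robot, y to its left, z up, the work surface at z = 0. Lengths are in m, angles in degrees, forces in N, time in s.
With the tool pointing down it reaches from about 0.375 to 0.9 m from the base axis. Payload 3.1 kg.
Tool frame: the origin (TCP) lies where the fingers leave the gripper's body, on its centre line; the fingertips stand 70 mm ahead of it and the grasp point (between the pads) lies 51 mm ahead of it; y points along the fingers, z is the direction in which the jaws open and shut, and the axes are right-handed (so a half turn about y gives the same grasp; the last joint's range is limited). The gripper opens to 87 mm and grips with 3 to 60 N. Pads are 19 mm wide; open, the fingers measure 117 mm over their backs; the gripper's body (75 mm by 190 mm) begins 51 mm behind the grasp point.
Start: joints at [64.028, 30.224, 82.088, -0, 67.689, -10.227], TCP at [0.17, 0.602, 0.292] pointing down, gripper open.
Joint ranges: [-176.69, 176.69], [-43.24, 126.21], [12.49, 139.97], [-82, 262], [0, 151.66], [-163.58, 163.58]. Speed limits (degrees/s): [159.86, 159.86, 180, 180, 180, 180].

## Interface

Orientations are given as a 3x3 rotation matrix whose columns are the frame's x, y, z axes.
In Python, from rig import bot gives the robot as it stands.
- The arm moves only by the shell command python3 -m pendant 'ROWS'. ROWS is JSON, a list of rows, each a list of 3 entries, a list of its own where there are three numbers: the shift along the tool's x, y, z in cm, then the turn, a rotation vector about the tool's x, y, z in rad, then the closure, from 0 (fully open) to 1 (shut). In form: [[[dx, dy, dz], [ax, ay, az], jaw], ...]. A call has 1 to 20 rows; each row shifts and turns the commanded pose from where the row before left it, along the tool's axes as they then stand; what a row does not reach is not made up. A row lasts 1/12 s, in which the tool goes at most 41.7 mm and 7.16 degrees, less where a joint would pass 70% of its speed; a pose out of reach is approached as far as the arm can. A call with a gripper value outside its range is refused whole. The fingers move at their own pace and stop on an object; the grip force is fixed at half the most. Time passes only in rows, so rows that do not move let the fingers close. It gives the time, the measured TCP pose, the force and the opening at its end, in the units of the state.
- bot.read_state(): the state, without advancing time (a new reading comes with each control period).
- bot.capture(name): name is "side" or "top"; returns a dict with "img" (384x512x3 uint8, red, green, blue), "fx", "fy", "cx", "cy" (pixels), "R" (3x3) and "t" (3): a world point X has camera coordinates R X + t. Camera axes: x right, y down, z forward; pixel columns grow to the right and rows downward; lengths in m; the calibration is good to about 2 mm. A picture is of the moment at which its call begins. There is no depth.
- bot.hand_in(): hands the job in, once; it reports no verdict.
The state is a dict: "time_s": time; "joint_positions": joint angles; "qvel": joint speeds; "tau": joint torques, N m; "position": TCP position; "tcp_rot": TCP orientation; "force": force on the tool from outside, world axes, zero at the start; "moment": the same for the moment, N m; "opening": opening from 0.0 (shut) to 1.0 (fully open).
Only numpy, scipy, OpenCV 4.12 (cv2) and the standard library are available. Lean on these libraries where they do the work, as an engineer would, in place of code of your own. Each camera call takes 0.05 s, during which the arm holds its last target.

## Working session

There is one attempt and no reset: what is moved stays moved. The work goes in short steps, Python scripts to look and compute and a shell command to move; the robot and the scene stay as the last step left them, time stands still between calls to the robot, and variables do not carry over. Pictures are saved under pics/ and viewed, and the job is handed in when it is done.

```bash
ls; mkdir -p pics; python3 - <<'E'
from rig import bot
import cv2,numpy as np
s=bot.read_state()
print({k:np.round(v,4).tolist() for k,v in s.items()})
for n in("side","top"):
    c=bot.capture(n);cv2.imwrite(f"pics/{n}0.png",cv2.resize(c["img"][:,:,::-1],(800,600),interpolation=cv2.INTER_CUBIC))
    np.savez(f"{n}0.npz",**c)
    print(n,c["fx"],c["fy"],c["cx"],c["cy"],np.round(c["R"],4).tolist(),np.round(c["t"],4), -np.array(c["R"]).T@c["t"])
E
```

```text
pics
{'time_s': 0.0, 'joint_positions': [64.03, 30.2766, 82.1566, -0.0025, 67.6894, -10.2263], 'qvel': [-0.0458, -0.0596, -0.0255, -0.0435, -0.0115, 0.0861], 'tau': [0.0016, -44.0045, -17.6599, 0.0633, 0.0582, -0.0002], 'position': [0.1693, 0.601, 0.2913], 'tcp_rot': [[0.9625, -0.0009, 0.2713], [-0.2713, -0.0019, 0.9625], [-0.0003, -1.0, -0.0021]], 'force': [0.0611, -0.7694, 0.3493], 'moment': [-0.0073, 0.0549, -0.0742], 'opening': 0.9988}
side 418.27423237959766 418.27423237959766 258.68967283673254 186.7364431797006 [[0.9859, -0.1666, 0.0172], [-0.0709, -0.5082, -0.8583], [0.1518, 0.845, -0.5128]] [-0.5362  0.1047  0.9987] [ 0.38446567 -0.88001085  0.61120256]
top 420.88628432505675 420.88628432505675 256.4744090328134 189.72105492930112 [[-0.016, -0.9997, 0.0161], [-0.994, 0.0142, -0.1083], [0.108, -0.0177, -0.994]] [0.0056 0.5542 0.9319] [0.4503235  0.01428805 0.98617093]
```

View pics/side0.png

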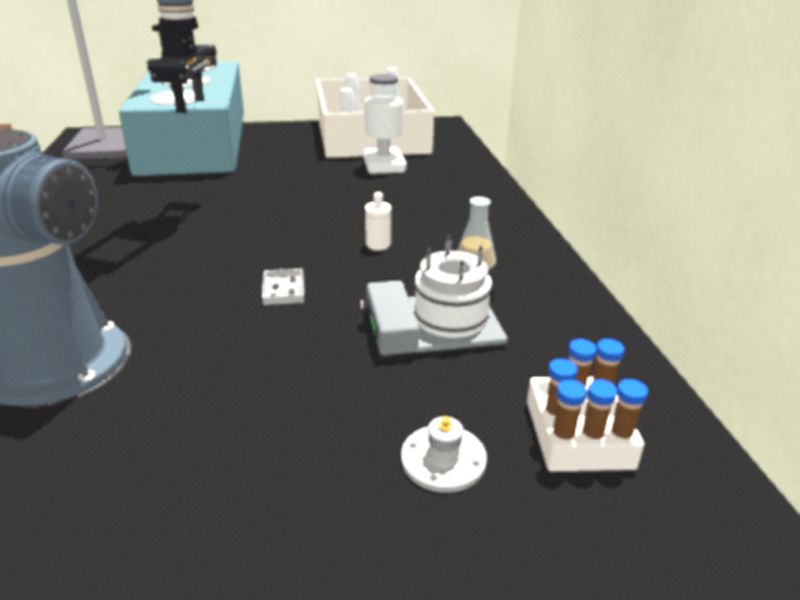

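View pics/top0.png

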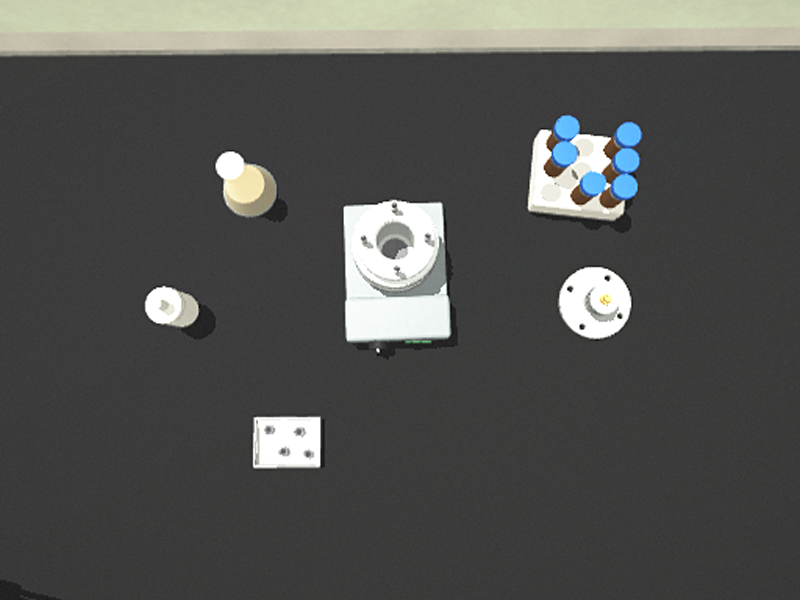

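The side view shows the liner at about (378,225), vessel (453,290) and head (444,455). The top view shows the liner at (172,307), vessel (396,245) and head (597,302), and nothing blocks them. Next, enlarged crops.

```bash
cat > h.py <<'E'
import numpy as np,cv2
def crop(n,x0,y0,w,h,s,out):
    im=np.load(n+".npz")["img"] if isinstance(n,str) else n
    c=im[y0:y0+h,x0:x0+w,::-1]; c=cv2.resize(c,(w*s,h*s),interpolation=cv2.INTER_CUBIC)
    for i in range(0,w,10):
        cv2.putText(c,str(x0+i),(i*s,8),0,.35,(0,255,255),1); cv2.line(c,(i*s,0),(i*s,h*s),(0,255,255) ,1) if 0 else None
        cv2.line(c,(i*s,10),(i*s,16),(0,255,255),1)
    for j in range(0,h,10):
        cv2.putText(c,str(y0+j),(0,j*s+4),0,.35,(0,255,0),1);cv2.line(c,(24,j*s),(30,j*s),(0,255,0),1)
    cv2.imwrite("pics/"+out,c)
def ray(c,u,v,z):
    R,t=np.array(c["R"]),np.array(c["t"]);o=-R.T@t
    d=R.T@np.array([(u-c["cx"])/c["fx"],(v-c["cy"])/c["fy"],1]);return o+d*(z-o[2])/d[2]
def proj(c,X):
    p=np.array(c["R"])@np.asarray(X)+np.array(c["t"]);return np.array([c["fx"]*p[0]/p[2]+c["cx"],c["fy"]*p[1]/p[2]+c["cy"]])
E
python3 - <<'E'
from h import *
crop("top0",210,120,90,70,8,"tv.png");crop("top0",345,160,70,65,8,"th.png");crop("top0",85,175,60,50,10,"tl.png")
crop("side0",220,110,110,120,5,"sv.png");crop("side0",245,255,80,65,8,"sh.png")
E
```

```text
(no output)
```

View pics/tv.png

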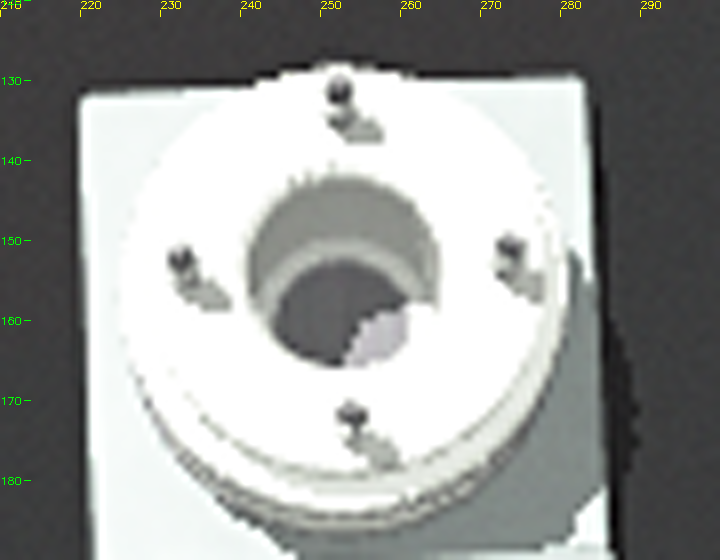

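View pics/th.png

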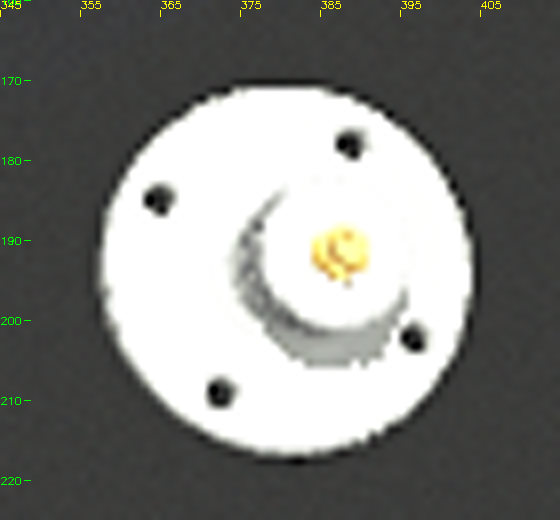

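View pics/tl.png

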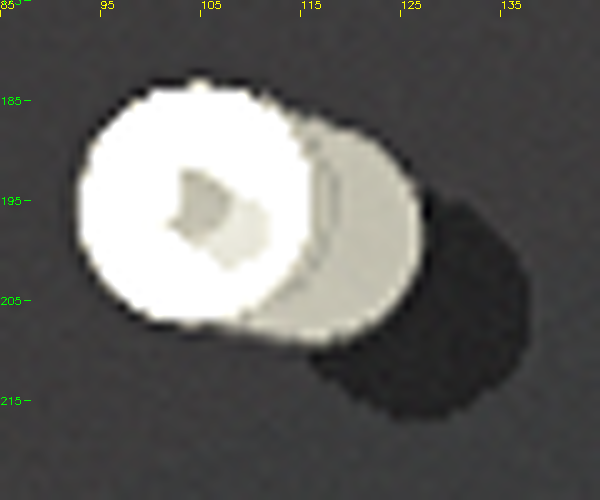

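View pics/sv.png

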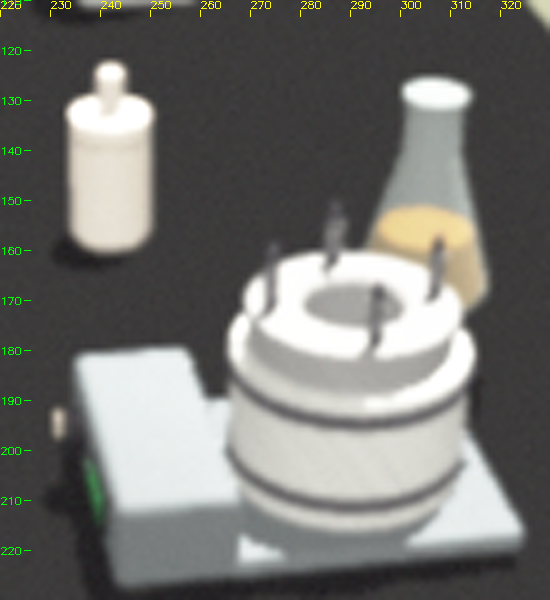

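View pics/sh.png

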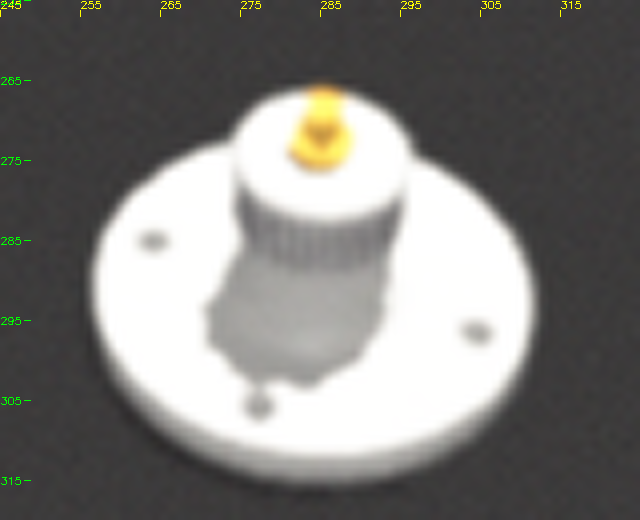

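```bash
cat > fit.py <<'E'
from h import *
from scipy.optimize import least_squares
T=dict(np.load("top0.npz"));S=dict(np.load("side0.npz"))
def px(p,x0,y0,s): return [x0+(p[0]+.5)/s-.5,y0+(p[1]+.5)/s-.5]
def fit(obs,x0,yaw=True):
    # obs: (cam, local pt, pixel)
    def f(q,full=False):
        c,s=np.cos(q[2]),np.sin(q[2]);r=[]
        for cam,l,p in obs:
            X=[q[0]+c*l[0]-s*l[1],q[1]+s*l[0]+c*l[1],l[2]]
            r.append(proj(cam,X)-p)
        return np.ravel(r)
    r=least_squares(f,x0,loss="soft_l1");print(np.round(r.x[:2],4),"yaw",round(np.degrees(r.x[2]),2));print(np.round(f(r.x).reshape(-1,2),2).tolist());return r.x
V=lambda p:px(p,210,120,8);H=lambda p:px(p,345,160,8);L=lambda p:px(p,85,175,10);SV=lambda p:px(p,220,110,5);SH=lambda p:px(p,245,255,8)
d=.042
st=[(d,0),(0,d),(-d,0),(0,-d)]
tv=[(340,90),(180,257),(352,411),(509,246)]
# side order +x(right?), +y(far), -x(left), -y(near)
sb=[(435,298),(332,268),(270,315),(374,352)];stp=[(438,238),(336,203),(273,246),(378,286)]
obT=[(T,(*l,.147),V(p)) for l,p in zip(st,tv)]
obS=[(S,(*l,.116),SV(p)) for l,p in zip(st,sb)]+[(S,(*l,.149),SV(p)) for l,p in zip(st,stp)]
for o in (obT,obS,obT+obS): v=fit(o,[.53,0,0])
print("bore c top",proj(T,[v[0],v[1],.114]), "measured", V((343,265)))
print("HEAD")
th=[(350,145),(158,200),(220,393),(412,340)]
r=[]
g=ray(T,*H((286,270)),.0115);print("disc centre top",g)
oT=[(T,(*l,.009),H(p)) for l,p in zip(st,th)]
oS=[(S,(*l,.0105),SH(p)) for l,p in [(st[3],(477,333)),(st[2],(259,407)),(st[1],(153,241))]]
for o in (oT,oS,oT+oS): fit(o,[g[0],g[1],-.3])
print("disc centre side",ray(S,*SH((314,293)),.0115), 'plug', ray(T,*H((343,252)),.070))
print("LINER", 'lid', ray(T,*L((197,204)),.085),'knob?',ray(S,*SV((110,72)),.113),'lid side',ray(S,*SV((111,115)),.085))
E
python3 fit.py
```

```text
[0.6208 0.0057] yaw 1.23
[[-0.09, -0.21], [-0.07, -0.1], [-0.07, 0.45], [0.24, -0.12]]
[0.6211 0.0021] yaw 0.99
[[-0.14, 0.15], [0.05, -0.4], [-0.07, -0.76], [0.04, -1.08], [0.28, 0.31], [-0.08, 0.98], [-0.19, 1.08], [0.1, -0.07]]
[0.6213 0.005 ] yaw 1.03
[[0.33, -0.48], [0.27, -0.45], [0.2, 0.17], [0.58, -0.33], [-0.35, -0.4], [-0.12, -0.92], [-0.2, -1.32], [-0.13, -1.68], [0.06, -0.23], [-0.25, 0.47], [-0.32, 0.54], [-0.08, -0.65]]
bore c top [252.94429779 153.75876262] measured [252.4375, 152.6875]
HEAD
disc centre top [ 0.54366879 -0.29257657  0.0115    ]
[ 0.5442 -0.2931] yaw -30.06
[[0.03, 0.04], [0.06, -0.04], [-0.09, 0.14], [0.0, -0.13]]
[ 0.5445 -0.2921] yaw 59.73
[[-0.04, -0.0], [-0.02, -0.12], [0.07, 0.14]]
[ 0.5452 -0.2938] yaw -27.75
[[-0.33, -0.74], [0.03, 0.14], [0.84, 0.03], [0.6, -1.22], [-25.8, 10.01], [-12.99, -19.44], [25.82, -7.69]]
disc centre side [ 0.54410038 -0.29519154  0.0115    ] plug [ 0.54281179 -0.29014936  0.07      ]
LINER lid [0.54164811 0.32397507 0.085     ] knob? [0.54261364 0.32163824 0.113     ] lid side [0.54288905 0.31976906 0.085     ]
```

```bash
python3 - <<'E'
from h import *
crop("side0",225,115,35,50,12,"sl.png")
im=np.load("top0.npz")["img"]
a=im[120:190,210:300].astype(float); a=np.clip((a-150)*2.4,0,255).astype(np.uint8)
b=im.copy(); b[120:190,210:300]=a
crop(b,210,120,90,70,8,"tv2.png")
b=im.copy(); b[175:225,85:145]=np.clip((b[175:225,85:145].astype(float)-205)*5,0,255); crop(b,85,175,60,50,10,"tl2.png")
E
```

```text
(no output)
```

View pics/sl.png

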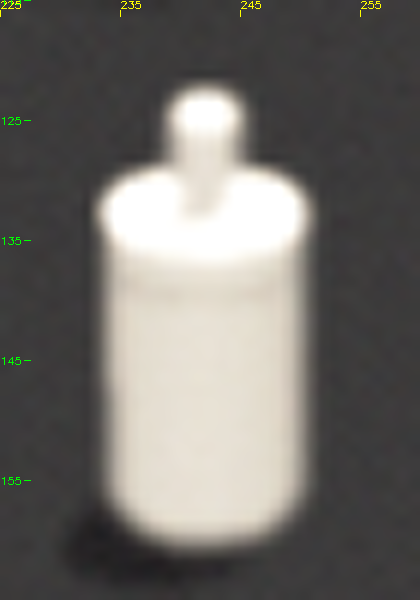

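View pics/tv2.png

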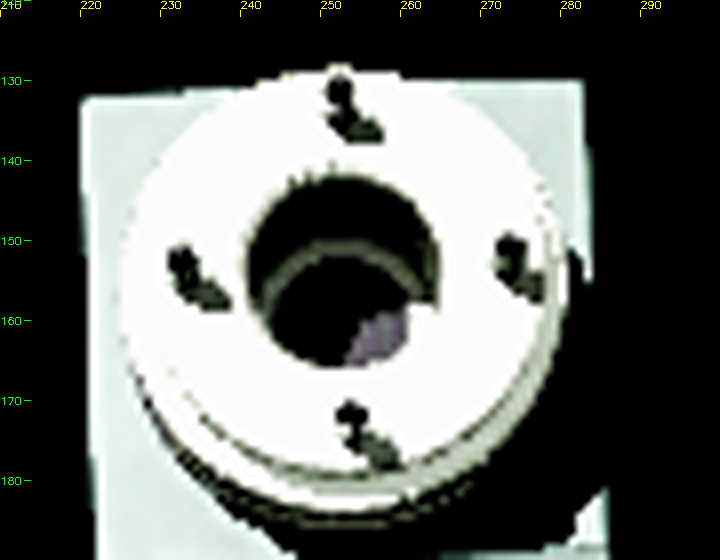

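View pics/tl2.png

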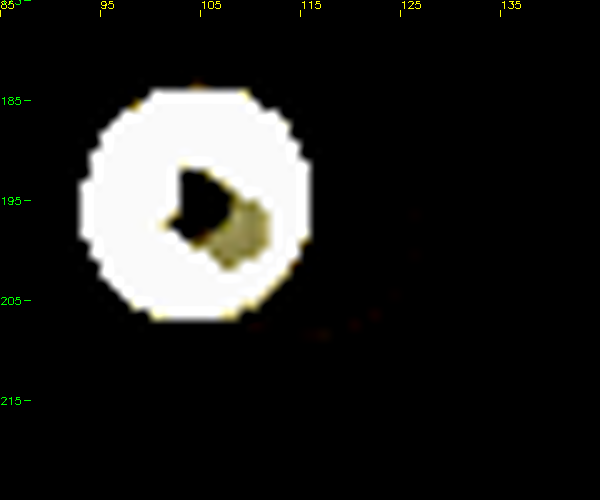

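```bash
cat > d.py <<'E'
from rig import bot
import numpy as np,sys
# usage: d.py x y z : tool-axis shift (cm) to TCP target; also jaw angle
s=bot.read_state();R=np.array(s["tcp_rot"]);p=np.array(s["position"])
print("t",s["time_s"],"p",np.round(p,4),"jaw",round(np.degrees(np.arctan2(R[1,2],R[0,2])),2),"yaxis",np.round(R[:,1],4),"F",np.round(s["force"],2),"M",np.round(s["moment"],2),"op",s["opening"])
if len(sys.argv)>3: print("shift cm",np.round(R.T@(np.array(sys.argv[1:4],float)-p)*100,3))
E
python3 - <<'E'
from h import *
T=dict(np.load("top0.npz"))
k=.64
print('rack corners z=.05',[np.round(ray(T,u*k,v*k,.05)[:2],3).tolist() for u,v in [(540,131),(529,212),(620,219)]])
print('flask foot',ray(T,250*k,190*k,.02)[:2],'neck',ray(T,230*k,165*k,.131)[:2])
E
python3 -m pendant '[[[0,0,0],[0,0.098,0],0],[[0,0,0],[0,0.098,0],0],[[0,0,0],[0,0.098,0],0],[[0,0,0],[0,0.098,0],0],[[0,0,0],[0,0.098,0],0],[[0,0,0],[0,0,0],0],[[0,0,0],[0,0,0],0]]'
python3 d.py .5425 .322 .24
```

```text
rack corners z=.05 [[0.795, -0.212], [0.673, -0.191], [0.661, -0.324]]
flask foot [0.71900612 0.22045681] neck [0.72253927 0.22360289]
time_s: 0.68
position: [0.1694, 0.6013, 0.2918]
tcp_rot: [[0.723, -0.0, 0.691], [-0.691, -0.001, 0.723], [0.0, -1.0, -0.001]]
force: [0.5, -1.0, -0.4]
opening: 0.999
t 0.6833 p [0.1694 0.6013 0.2918] jaw 46.32 yaxis [-4.e-04 -9.e-04 -1.e+00] F [ 0.51 -0.96 -0.37] M [-0.02 -0.05 -0.02] op 0.9992640243414137
shift cm [46.268  5.189  5.567]
```

```bash
python3 -m pendant '[[[1,0,0],[0,0,0],0],[[2,0,0.3],[0,0,0],0],[[3,0,0.4],[0,0,0],0],[[3,0,0.4],[0,0,0],0],[[3,0,0.4],[0,0,0],0],[[3,0,0.4],[0,0,0],0],[[3,0,0.4],[0,0,0],0],[[3,0.3,0.4],[0,0,0],0],[[3,0.5,0.4],[0,0,0],0],[[3,0.5,0.4],[0,0,0],0],[[3,0.5,0.4],[0,0,0],0],[[3,0.5,0.4],[0,0,0],0],[[3,0.5,0.4],[0,0,0],0],[[3,0.5,0.4],[0,0,0],0],[[3,0.5,0.4],[0,0,0],0],[[2,0.5,0.3],[0,0,0],0],[[1,0.5,0.1],[0,0,0],0],[[0.27,0.39,0.07],[0,0,0],0],[[0,0,0],[0,0,0],0],[[0,0,0],[0,0,0],0]]'
python3 d.py .5425 .322 .158
python3 - <<'E'
from rig import bot
from h import *
for n in("side","top"):
    c=bot.capture(n);np.savez(n+"1.npz",**c)
crop("top1",70,140,130,100,6,"t1.png");crop("side1",190,50,110,120,5,"s1.png")
E
```

```text
time_s: 2.35
position: [0.5363, 0.3315, 0.24]
tcp_rot: [[0.722, -0.002, 0.692], [-0.692, -0.0, 0.722], [-0.001, -1.0, -0.002]]
force: [-0.6, 0.2, 0.4]
opening: 1.006
t 2.35 p [0.5363 0.3315 0.24  ] jaw 46.24 yaxis [-1.9e-03 -2.0e-04 -1.0e+00] F [-0.64  0.23  0.36] M [-0.02  0.05 -0.01] op 1.005616513143817
shift cm [ 1.12   8.195 -0.245]
```

View pics/t1.png

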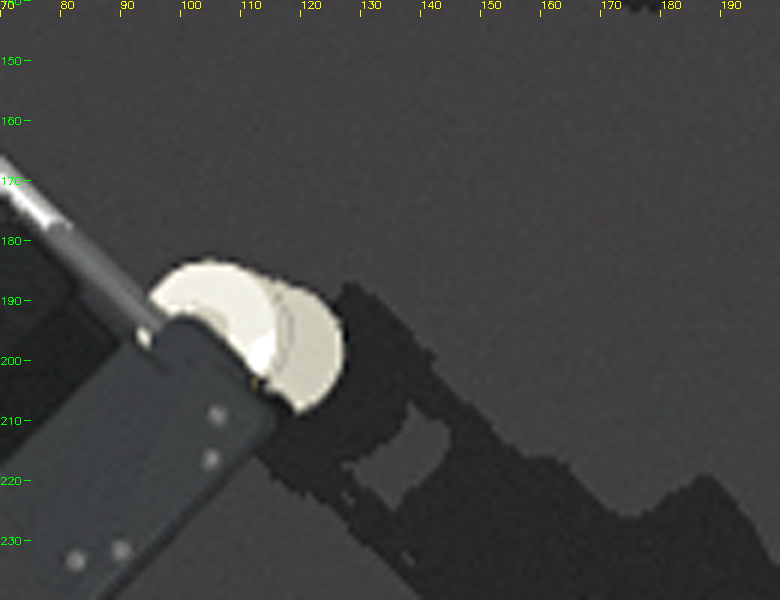

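View pics/s1.png

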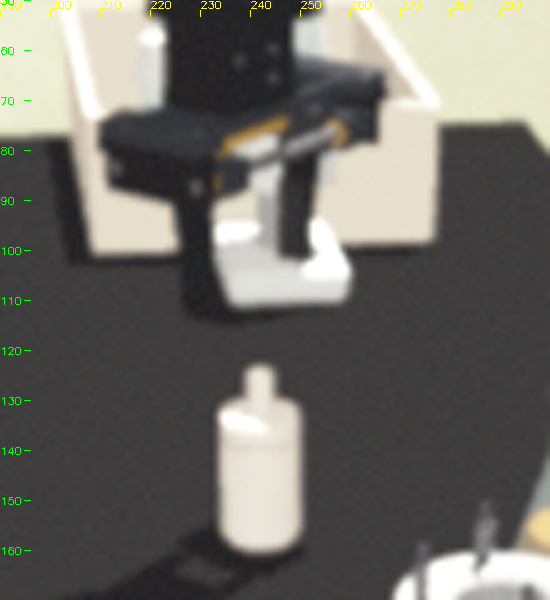

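The jaws hang over the liner, about 11 mm short: the side view shows the knob at (241,125) and the fingertips at (232,111) and (250,102). I'll correct that and descend.

```bash
python3 -m pendant '[[[0.56,0,-0.12],[0,0,0],0],[[0.56,0,-0.13],[0,0,0],0],[[0,1,0],[0,0,0],0],[[0,1,0],[0,0,0],0],[[0,1,0],[0,0,0],0],[[0,1,0],[0,0,0],0],[[0,0,0],[0,0,0],0],[[0,0,0],[0,0,0],0]]'
python3 d.py .5425 .322 .159
```

```text
time_s: 3.12
position: [0.5432, 0.3214, 0.1988]
tcp_rot: [[0.722, -0.003, 0.692], [-0.692, -0.001, 0.722], [-0.001, -1.0, -0.003]]
force: [-0.2, -0.1, 0.3]
opening: 1.0
t 3.1167 p [0.5432 0.3214 0.1988] jaw 46.18 yaxis [-0.0028 -0.001  -1.    ] F [-0.2  -0.13  0.3 ] M [-0.1  -0.   -0.01] op 0.9995484234912527
shift cm [-8.400e-02  3.984e+00  3.000e-03]
```

```bash
python3 -m pendant '[[[-0.08,0.9,0],[0,0,0],0],[[0,1,0],[0,0,0],0],[[0,1,0],[0,0,0],0],[[0,0.7,0],[0,0,0],0],[[0,0.4,0],[0,0,0],0],[[0,0,0],[0,0,0],0],[[0,0,0],[0,0,0],0]]'
python3 d.py .5425 .322 .159
python3 - <<'E'
from rig import bot
from h import *
for n in("side","top"):
    c=bot.capture(n);np.savez(n+"2.npz",**c)
crop("side2",190,80,110,100,7,"s2.png")
E
```

```text
time_s: 3.7
position: [0.5433, 0.3221, 0.16]
tcp_rot: [[0.722, -0.0, 0.692], [-0.692, -0.0, 0.722], [-0.0, -1.0, -0.0]]
force: [-0.3, -0.2, -0.7]
opening: 0.997
t 3.7 p [0.5433 0.3221 0.16  ] jaw 46.18 yaxis [-5.e-04 -2.e-04 -1.e+00] F [-0.28 -0.24 -0.69] M [-0.02 -0.02 -0.06] op 0.9966755137985459
shift cm [-0.045  0.099 -0.062]
```

View pics/s2.png

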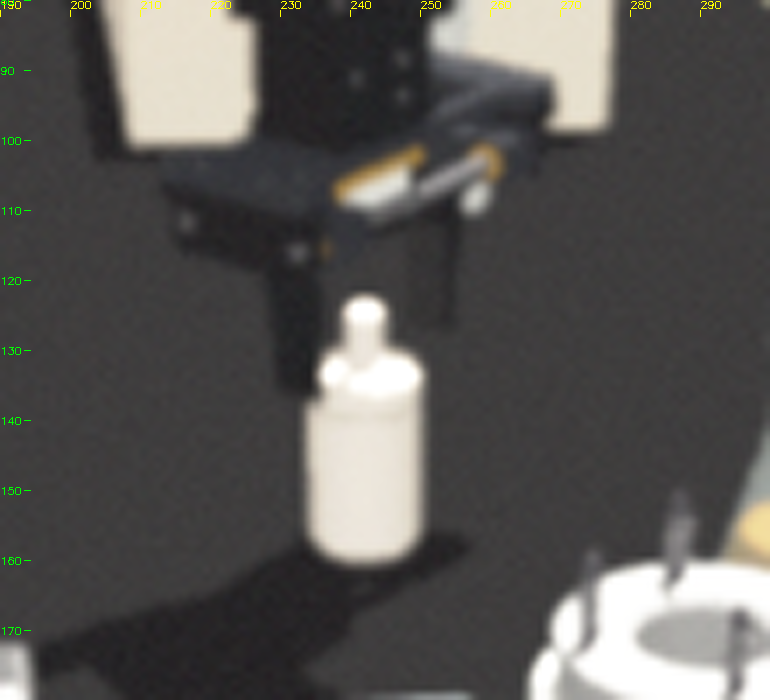

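The knob at (241,125) is between the jaws, at (231,130) and (252,122). Closing.

```bash
python3 -m pendant '[[[0,0,0],[0,0,0],0.3],[[0,0,0],[0,0,0],0.5],[[0,0,0],[0,0,0],0.7],[[0,0,0],[0,0,0],0.8],[[0,0,0],[0,0,0],1],[[0,0,0],[0,0,0],1],[[0,0,0],[0,0,0],1],[[0,0,0],[0,0,0],1],[[0,0,0],[0,0,0],1],[[0,0,0],[0,0,0],1],[[0,0,0],[0,0,0],1],[[0,0,0],[0,0,0],1]]'
python3 d.py
python3 -m pendant '[[[0,-0.3,0],[0,0,0],1],[[0,-0.5,0],[0,0,0],1],[[0,-1,0],[0,0,0],1],[[0,-1,0],[0,0,0],1],[[0,0,0],[0,0,0],1],[[0,0,0],[0,0,0],1],[[0,0,0],[0,0,0],1]]'
python3 d.py .5425 .322 .33
```

```text
time_s: 4.8
position: [0.5434, 0.3223, 0.1604]
tcp_rot: [[0.721, 0.0, 0.692], [-0.692, 0.0, 0.721], [0.0, -1.0, 0.001]]
force: [2.1, 0.7, -2.0]
opening: 0.172
t 4.8 p [0.5434 0.3223 0.1604] jaw 46.18 yaxis [ 4.e-04  3.e-04 -1.e+00] F [ 2.13  0.67 -1.96] M [ 0.13 -0.18 -0.04] op 0.17155576389363353
time_s: 5.38
position: [0.5432, 0.3221, 0.1887]
tcp_rot: [[0.722, 0.0, 0.692], [-0.692, 0.0, 0.722], [0.0, -1.0, 0.0]]
force: [0.1, 0.7, -2.9]
opening: 0.171
t 5.3833 p [0.5432 0.3221 0.1887] jaw 46.18 yaxis [ 3.e-04  1.e-04 -1.e+00] F [ 0.07  0.68 -2.89] M [-0.05 -0.04 -0.  ] op 0.1710120212781486
shift cm [ -0.039 -14.131  -0.056]
```

```bash
python3 -m pendant '[[[0,-1,0],[0,0,0],1],[[0,-2,0],[0,0,0],1],[[0,-2,0],[0,0,0],1],[[0,-2,0],[0,0,0],1],[[0,-2,0],[0,0,0],1],[[0,-2,0],[0,0,0],1],[[0,-2,0],[0,0,0],1],[[0,-1,0],[0,0,0],1],[[0,0,0],[0,0,0],1]]'
python3 d.py .6215 .0057 .33
```

```text
time_s: 6.13
position: [0.5443, 0.3227, 0.3315]
tcp_rot: [[0.722, 0.006, 0.692], [-0.692, 0.002, 0.722], [0.003, -1.0, 0.005]]
force: [0.1, -0.6, -2.4]
opening: 0.174
t 6.1333 p [0.5443 0.3227 0.3315] jaw 46.19 yaxis [ 0.0057  0.0022 -1.    ] F [ 0.08 -0.64 -2.41] M [-0.06 -0.07  0.02] op 0.1737007251489728
shift cm [ 27.51    0.127 -17.53 ]
```

```bash
python3 -m pendant '[[[0.8,0,-0.5],[0,0,0],1],[[1.5,0,-1],[0,0,0],1],[[2,0,-1.25],[0,0,0],1],[[2,0,-1.25],[0,0,0],1],[[2,0,-1.25],[0,0,0],1],[[2,0,-1.25],[0,0,0],1],[[2,0,-1.25],[0,0,0],1],[[2,0,-1.25],[0,0,0],1],[[2,0,-1.25],[0,0,0],1],[[2,0,-1.25],[0,0,0],1],[[2,0,-1.25],[0,0,0],1],[[2,0,-1.25],[0,0,0],1],[[2,0,-1.25],[0,0,0],1],[[1.6,0,-1.2],[0,0,0],1],[[1,0,-0.7],[0,0,0],1],[[0.6,0,-0.4],[0,0,0],1],[[0,0,0],[0,0,0],1],[[0,0,0],[0,0,0],1],[[0,0,0],[0,0,0],1]]'
python3 d.py .6215 .0057 .33
```

```text
time_s: 7.72
position: [0.6197, 0.0062, 0.328]
tcp_rot: [[0.722, -0.001, 0.692], [-0.692, 0.001, 0.722], [-0.001, -1.0, -0.0]]
force: [0.1, 0.2, -3.4]
opening: 0.17
t 7.7167 p [0.6197 0.0062 0.328 ] jaw 46.23 yaxis [-1.1e-03  9.0e-04 -1.0e+00] F [ 0.1   0.18 -3.36] M [ 0.01  0.03 -0.03] op 0.1699930561761658
shift cm [ 0.164 -0.203  0.084]
```

```bash
python3 -m pendant '[[[0.16,0.5,0.08],[0,0,0],1],[[0,0.8,0],[0,0,0],1],[[0,0.8,0],[0,0,0],1],[[0,0.8,0],[0,0,0],1],[[0,0.7,0],[0,0,0],1],[[0,0,0],[0,0,0],1],[[0,0,0],[0,0,0],1],[[0,0,0],[0,0,0],1]]'
python3 d.py .6215 .0057 .29
python3 - <<'E'
from rig import bot
from h import *
for n in("side","top"):
    c=bot.capture(n);np.savez(n+"3.npz",**c)
crop("side3",245,110,80,80,9,"s3.png")
crop("top3",200,100,110,100,6,"t3.png")
E
python3 d.py .6215 .0057 .29
```

```text
time_s: 8.38
position: [0.6222, 0.0046, 0.2924]
tcp_rot: [[0.722, 0.0, 0.692], [-0.692, -0.0, 0.722], [0.0, -1.0, 0.0]]
force: [0.1, -0.5, -2.2]
opening: 0.179
t 8.3833 p [0.6222 0.0046 0.2924] jaw 46.18 yaxis [ 4.e-04 -1.e-04 -1.e+00] F [ 0.11 -0.54 -2.22] M [-0.03 -0.06  0.  ] op 0.1794984714734828
shift cm [-0.126  0.241  0.036]
t 8.4833 p [0.6223 0.0045 0.2929] jaw 46.17 yaxis [ 1.2e-03 -2.0e-04 -1.0e+00] F [-0.37 -0.32 -3.32] M [-0.09 -0.04  0.  ] op 0.17542502148638764
shift cm [-0.141  0.286  0.034]
```

View pics/s3.png

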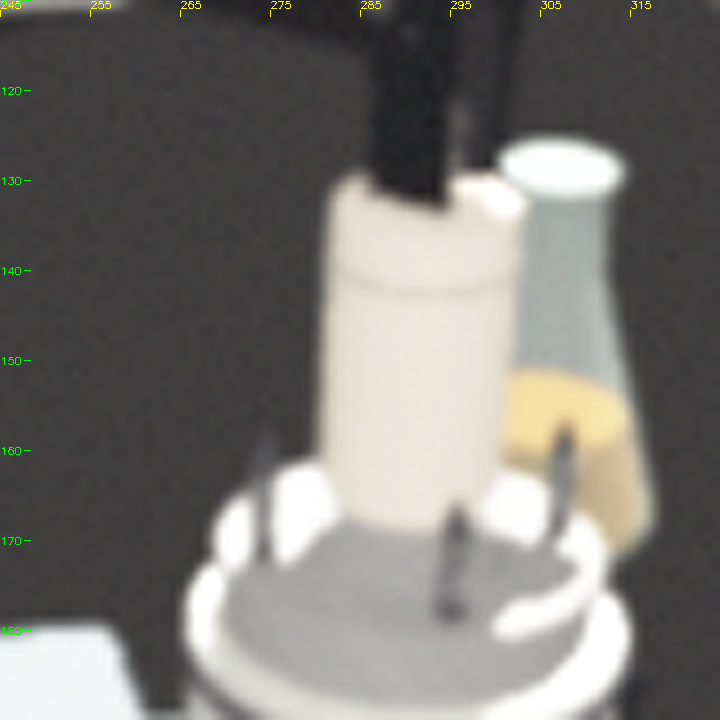

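View pics/t3.png

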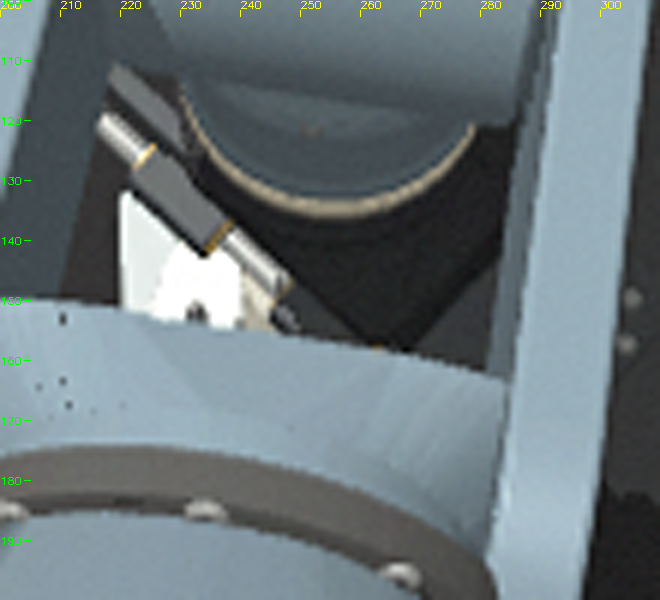

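```bash
cat > ov.py <<'E'
from h import *
def circ(c,X,r,n=60):
    a=np.linspace(0,2*np.pi,n);return np.array([proj(c,[X[0]+r*np.cos(t),X[1]+r*np.sin(t),X[2]]) for t in a])
def overlay(npz,x0,y0,w,h,s,circles,out):
    c=dict(np.load(npz+".npz"));im=c["img"][y0:y0+h,x0:x0+w,::-1]
    im=cv2.resize(im,(w*s,h*s),interpolation=cv2.INTER_CUBIC)
    for X,r,col in circles:
        p=(circ(c,X,r)-[x0,y0]+.5)*s-.5
        cv2.polylines(im,[np.round(p).astype(np.int32)],True,col,1,cv2.LINE_AA)
    cv2.imwrite("pics/"+out,im)
E
python3 - <<'E'
from ov import *
x,y,z=.6223,.0045,.2929-.1604
x-=.0003
vx,vy=.6215,.0050
C=[((x,y,z+.004),.025,(0,0,255)),((x,y,z+.085),.025,(0,0,255)),((vx,vy,.116),.053,(0,255,0)),((vx,vy,.094),.06,(0,255,0))]
C+=[((vx+.042*np.cos(a),vy+.042*np.sin(a),h),.004,(255,0,0)) for a in np.radians([1.2,91.2,181.2,271.2]) for h in(.116,.142)]
overlay("side3",245,110,80,80,9,C,"o3.png")
C=[((.5425,.322,0.004),.025,(0,0,255)),((.5425,.322,.085),.025,(0,0,255)),((vx,vy,.116),.026,(0,255,0)),((vx,vy,.116),.053,(0,255,0)),((vx,vy,.094),.06,(0,255,0))]
overlay("side0",225,110,100,110,7,C,"o0.png")
E
```

```text
(no output)
```

View pics/o3.png

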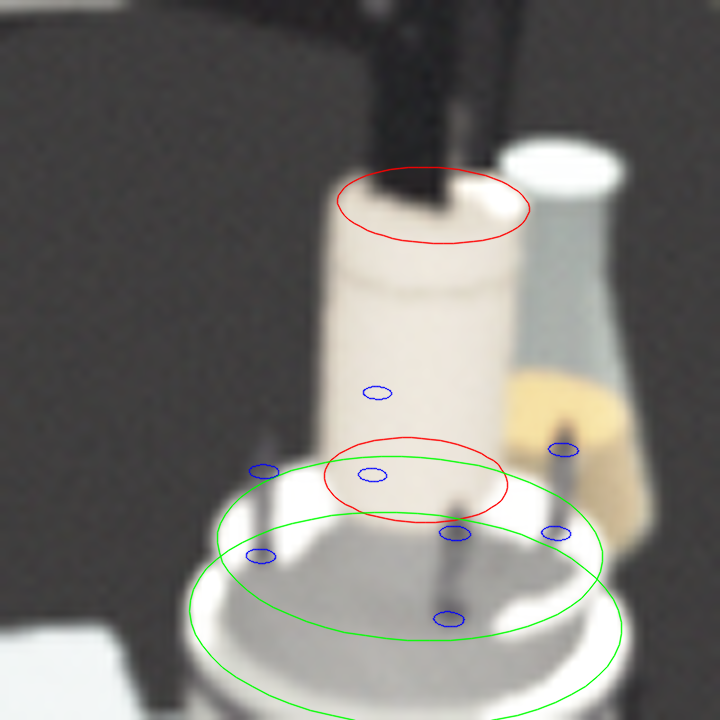

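View pics/o0.png

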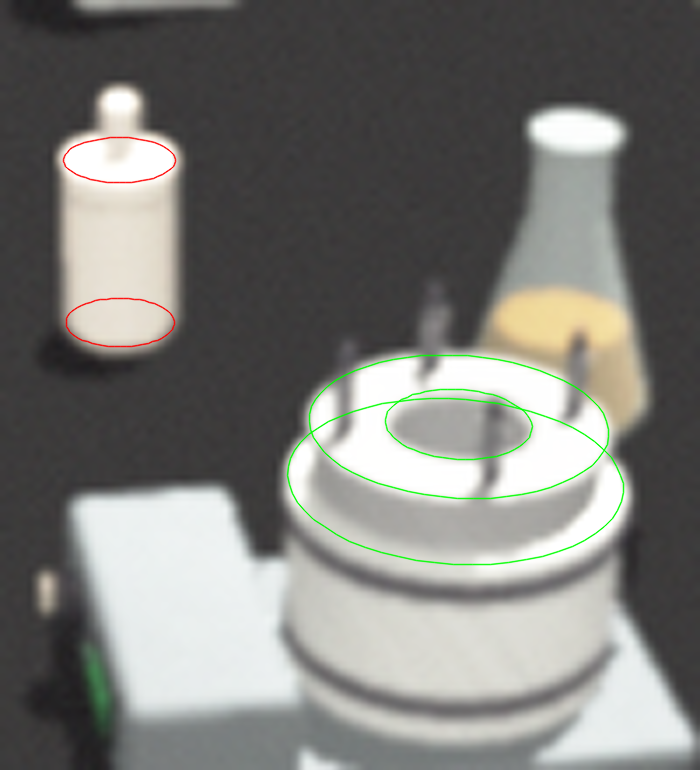

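```bash
python3 - <<'E'
from ov import *
def edges(n,row,a,b):
    g=np.load(n+".npz")["img"][row].astype(float).mean(1); m=(g.max()if 0 else np.median(g[(a+b)//2-3:(a+b)//2+4]))
    lo=g[a-6:a-3].mean(); ro=g[b+4:b+7].mean()
    def cr(rng,t):
        for i in rng:
            if (g[i]-t)*(g[i+1]-t)<=0: return i+(t-g[i])/(g[i+1]-g[i])
    return cr(range(a-6,(a+b)//2),(lo+m)/2), cr(range((a+b)//2,b+6),(ro+m)/2)
def model(c,x,y,z,row):
    p=np.vstack([circ(c,(x,y,z+h),.025,200) for h in (.006,.085)]).astype(np.float32)
    h=cv2.convexHull(p)[:,0];xs=[]
    for i in range(len(h)):
        q,r=h[i],h[(i+1)%len(h)]
        if (q[1]-row)*(r[1]-row)<=0 and q[1]!=r[1]: xs.append(q[0]+(row-q[1])*(r[0]-q[0])/(r[1]-q[1]))
    return min(xs),max(xs)
S=dict(np.load("side0.npz"))
for n,rows,P,(a,b) in(("side0",range(140,155,3),(.5425,.322,0),(233,250)),("side3",range(141,150,2),(.6223,.0045,.132),(281,302))):
    for r in rows: print(n,r,np.round(edges(n,r,a,b),2),np.round(model(S,*P,r),2))
E
```

```text
side0 140 [233.43 249.66] [233.7  249.52]
side0 143 [233.46 249.65] [233.74 249.5 ]
side0 146 [233.51 249.6 ] [233.78 249.48]
side0 149 [233.78 249.64] [233.83 249.46]
side0 152 [233.78 249.64] [233.87 249.44]
side3 141 [280.79 301.34] [281.7  302.79]
side3 143 [280.71 301.56] [281.6  302.63]
side3 145 [280.53 301.38] [281.5  302.47]
side3 147 [280.51 301.28] [281.4  302.32]
side3 149 [280.45 301.03] [281.31 302.16]
```

```bash
python3 - <<'E'
from ov import *
S=dict(np.load("side0.npz"))
for n,col,(r0,r1),P in(("side0",242,(150,166),(.5425,.322,0)),("side3",291,(158,176),(.6198,.0045,.132))):
    g=np.load(n+".npz")["img"][r0:r1,col-1:col+2].astype(float).mean((1,2))
    print(n,r0,np.round(g),"model bottom r25@0:",circ(S,P,.025)[:,1].max().round(2),"r22:",circ(S,P,.022)[:,1].max().round(2))
for n,col,(r0,r1),P in(("side0",236,(122,142),(.5425,.322,.085)),("side3",301,(122,142),(.6198,.0045,.217))):
    g=np.load(n+".npz")["img"][r0:r1,col-1:col+2].astype(float).mean((1,2))
    p=circ(S,P,.025,400);q=p[abs(p[:,0]-col)<.4]
    print(n,r0,np.round(g),"lid edges:",q[:,1].min().round(2),q[:,1].max().round(2))
E
```

```text
side0 150 [223. 224. 223. 224. 223. 223. 224. 223. 217. 182. 115.  57.  43.  51.
  57.  59.] model bottom r25@0: 160.17 r22: 159.74
side3 158 [230. 230. 230. 230. 230. 231. 230. 230. 230. 228. 214. 189. 175. 173.
 172. 172. 170. 169.] model bottom r25@0: 169.29 r22: 168.7
side0 122 [ 59.  60.  60.  60.  59.  60.  74. 170. 249. 255. 255. 255. 255. 247.
 224. 212. 204. 205. 211. 214.] lid edges: 129.93 134.78
side3 122 [ 52.  52.  54.  69. 136. 201. 213. 215. 233. 249. 254. 250. 226. 215.
 213. 214. 215. 211. 205. 201.] lid edges: 130.61 135.29
```

```bash
python3 -m pendant '[[[0.08,0,0.18],[0,0,0],1],[[0,0.3,0],[0,0,0],1],[[0,0.3,0],[0,0,0],1],[[0,0.2,0],[0,0,0],1],[[0,0,0],[0,0,0],1],[[0,0,0],[0,0,0],1]]'
python3 - <<'E'
from rig import bot
from h import *
for n in("side",):
    c=bot.capture(n);np.savez(n+"4.npz",**c)
crop("side4",245,110,80,80,9,"s4.png")
E
python3 d.py .6215 .0057 .2764
```

```text
time_s: 8.98
position: [0.6235, 0.0054, 0.284]
tcp_rot: [[0.722, -0.001, 0.692], [-0.692, 0.0, 0.722], [-0.001, -1.0, -0.0]]
force: [0.2, 0.6, -2.8]
opening: 0.175
t 9.0333 p [0.6237 0.0053 0.2842] jaw 46.18 yaxis [-3.e-04  0.e+00 -1.e+00] F [-0.27  1.03 -2.79] M [-0.04 -0.07 -0.04] op 0.17514610690116103
shift cm [-0.182  0.778 -0.126]
```

View pics/s4.png

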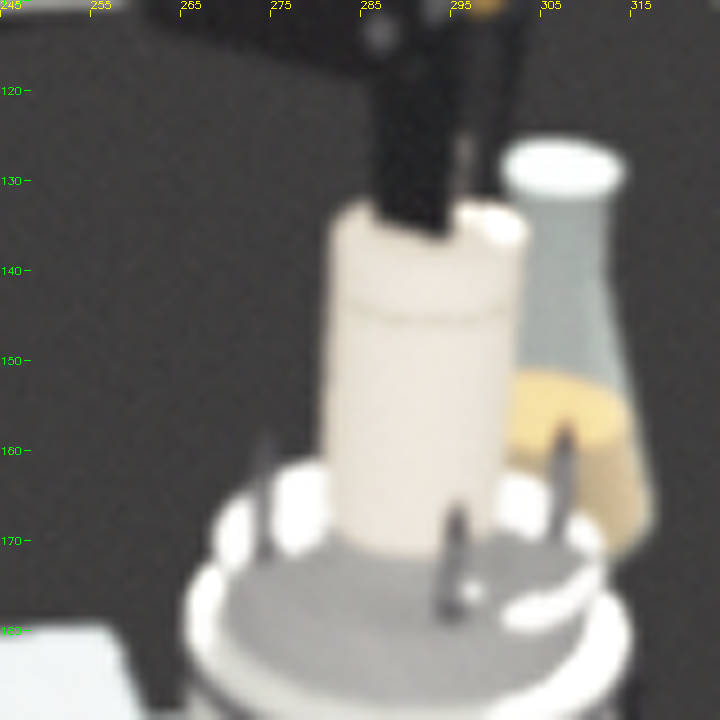

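Liner foot centre is now at u≈413 against the expected 412, so it is centred over the bore. Lowering while watching the force.

```bash
python3 -m pendant '[[[0,0.2,0],[0,0,0],1],[[0,0.3,0],[0,0,0],1],[[0,0.3,0],[0,0,0],1],[[0,0.3,0],[0,0,0],1],[[0,0.2,0],[0,0,0],1],[[0,0,0],[0,0,0],1]]'
python3 d.py
python3 -m pendant '[[[0,0.2,0],[0,0,0],1],[[0,0.2,0],[0,0,0],1],[[0,0.2,0],[0,0,0],1],[[0,0.2,0],[0,0,0],1],[[0,0.2,0],[0,0,0],1],[[0,0,0],[0,0,0],1]]'
python3 d.py
```

```text
time_s: 9.53
position: [0.6234, 0.0054, 0.2705]
tcp_rot: [[0.722, -0.002, 0.692], [-0.692, 0.0, 0.722], [-0.001, -1.0, -0.001]]
force: [-0.2, 0.3, -2.6]
opening: 0.174
t 9.5333 p [0.6234 0.0054 0.2705] jaw 46.18 yaxis [-1.5e-03  2.0e-04 -1.0e+00] F [-0.17  0.31 -2.56] M [-0.03  0.06 -0.01] op 0.17422879424695842
time_s: 10.03
position: [0.6235, 0.0053, 0.2608]
tcp_rot: [[0.721, -0.001, 0.692], [-0.692, 0.0, 0.721], [-0.001, -1.0, -0.0]]
force: [0.5, -0.3, -3.6]
opening: 0.171
t 10.0333 p [0.6235 0.0053 0.2608] jaw 46.18 yaxis [-8.e-04  1.e-04 -1.e+00] F [ 0.51 -0.26 -3.63] M [-0.18  0.03 -0.02] op 0.17097648969001758
```

```bash
python3 -m pendant '[[[0,0.4,0],[0,0,0],1],[[0,0.6,0],[0,0,0],1],[[0,0.6,0],[0,0,0],1],[[0,0.6,0],[0,0,0],1],[[0,0.6,0],[0,0,0],1],[[0,0.4,0],[0,0,0],1],[[0,0,0],[0,0,0],1]]'
python3 d.py
python3 -m pendant '[[[0,0.4,0],[0,0,0],1],[[0,0.6,0],[0,0,0],1],[[0,0.6,0],[0,0,0],1],[[0,0.6,0],[0,0,0],1],[[0,0.4,0],[0,0,0],1],[[0,0,0],[0,0,0],1]]'
python3 d.py
```

```text
time_s: 10.62
position: [0.6233, 0.0053, 0.2279]
tcp_rot: [[0.722, -0.002, 0.692], [-0.692, 0.0, 0.722], [-0.002, -1.0, -0.001]]
force: [0.3, -0.3, -3.6]
opening: 0.174
t 10.6167 p [0.6233 0.0053 0.2279] jaw 46.18 yaxis [-1.9e-03  2.0e-04 -1.0e+00] F [ 0.32 -0.33 -3.6 ] M [-0.14 -0.01  0.03] op 0.1735548975636348
time_s: 11.12
position: [0.6234, 0.0053, 0.2021]
tcp_rot: [[0.722, -0.001, 0.692], [-0.692, 0.0, 0.722], [-0.001, -1.0, -0.001]]
force: [0.2, -1.1, -4.6]
opening: 0.17
t 11.1167 p [0.6234 0.0053 0.2021] jaw 46.18 yaxis [-1.5e-03  2.0e-04 -1.0e+00] F [ 0.23 -1.15 -4.65] M [-0.2  -0.08  0.07] op 0.17034836114430513
```

1.2 cm to go.

```bash
python3 -m pendant '[[[0,0.3,0],[0,0,0],1],[[0,0.3,0],[0,0,0],1],[[0,0.2,0],[0,0,0],1],[[0,0.1,0],[0,0,0],1],[[0,0,0],[0,0,0],1]]'
python3 d.py
python3 -m pendant '[[[0,0.1,0],[0,0,0],1],[[0,0.1,0],[0,0,0],1],[[0,0.05,0],[0,0,0],1],[[0,0,0],[0,0,0],1],[[0,0,0],[0,0,0],1]]'
python3 d.py
```

```text
time_s: 11.53
position: [0.6237, 0.0054, 0.1941]
tcp_rot: [[0.722, -0.0, 0.692], [-0.692, 0.0, 0.722], [-0.0, -1.0, -0.0]]
force: [-0.4, -0.5, -3.1]
opening: 0.173
t 11.5333 p [0.6237 0.0054 0.1941] jaw 46.18 yaxis [-3.e-04  1.e-04 -1.e+00] F [-0.43 -0.47 -3.08] M [-0.13  0.01  0.04] op 0.17270756298633322
time_s: 11.95
position: [0.6237, 0.0054, 0.1918]
tcp_rot: [[0.722, -0.0, 0.692], [-0.692, 0.0, 0.722], [-0.0, -1.0, 0.0]]
force: [-0.2, -0.3, -2.5]
opening: 0.171
t 11.95 p [0.6237 0.0054 0.1918] jaw 46.18 yaxis [-0.e+00  1.e-04 -1.e+00] F [-0.23 -0.29 -2.51] M [-0.19  0.06 -0.01] op 0.1708561981287396
```

```bash
python3 -m pendant '[[[0,0.1,0],[0,0,0],1],[[0,0.05,0],[0,0,0],1],[[0,0,0],[0,0,0],1],[[0,0,0],[0,0,0],1]]'
python3 -m pendant '[[[0,0.1,0],[0,0,0],1],[[0,0.05,0],[0,0,0],1],[[0,0,0],[0,0,0],1],[[0,0,0],[0,0,0],1]]'
python3 d.py
```

```text
time_s: 12.28
position: [0.6238, 0.0054, 0.1903]
tcp_rot: [[0.721, 0.0, 0.692], [-0.692, 0.0, 0.721], [0.0, -1.0, 0.0]]
force: [0.2, -0.1, -3.0]
opening: 0.173
time_s: 12.62
position: [0.6241, 0.0053, 0.1902]
tcp_rot: [[0.722, 0.001, 0.692], [-0.692, -0.0, 0.722], [0.001, -1.0, 0.001]]
force: [-2.0, 0.2, 5.7]
opening: 0.174
t 12.6167 p [0.6241 0.0053 0.1902] jaw 46.19 yaxis [ 1.3e-03 -3.0e-04 -1.0e+00] F [-1.98  0.15  5.66] M [-0.08  0.46 -0.02] op 0.17431329444368304
```

Firm contact at the expected height (underside ≈ 0.030). Releasing and backing out.

```bash
python3 -m pendant '[[[0,-0.05,0],[0,0,0],1],[[0,0,0],[0,0,0],0.8],[[0,0,0],[0,0,0],0.7],[[0,0,0],[0,0,0],0.6],[[0,0,0],[0,0,0],0.5],[[0,0,0],[0,0,0],0.5],[[0,0,0],[0,0,0],0.5],[[0,-0.5,0],[0,0,0],0.5],[[0,-1,0],[0,0,0],0.5],[[0,-1.5,0],[0,0,0],0.5],[[0,-2,0],[0,0,0],0.5],[[0,-2,0],[0,0,0],0.5],[[0,-2,0],[0,0,0],0.5],[[0,-1,0],[0,0,0],0.5],[[0,0,0],[0,0,0],0.5]]'
python3 - <<'E'
from rig import bot
from h import *
for n in("side",):
    c=bot.capture(n);np.savez(n+"5.npz",**c)
crop("side5",235,100,100,100,6,"s5.png")
E
python3 d.py .6215 .0057 .2764
```

```text
time_s: 13.87
position: [0.6253, 0.0052, 0.2931]
tcp_rot: [[0.722, 0.007, 0.692], [-0.692, -0.001, 0.722], [0.006, -1.0, 0.004]]
force: [0.2, -0.2, 0.7]
opening: 0.502
t 13.9167 p [0.6243 0.0053 0.2911] jaw 46.18 yaxis [ 3.6e-03 -6.0e-04 -1.0e+00] F [ 0.17  0.59 -0.17] M [-0.04  0.01  0.03] op 0.4985101791460539
shift cm [-0.238  1.466 -0.169]
```

View pics/s5.png

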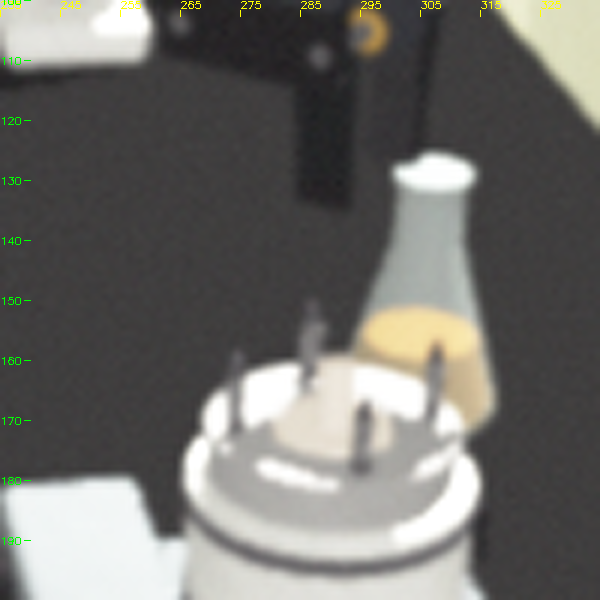

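The liner is home: the lid at about (291,171) is level with the rim and the knob stands centred. Now turning the jaws for the head.

```bash
python3 -m pendant '[[[0,0,0],[0,-0.06,0],0],[[0,0,0],[0,-0.1,0],0],[[0,0,0],[0,-0.1,0],0],[[0,0,0],[0,-0.1,0],0],[[0,0,0],[0,-0.1,0],0],[[0,0,0],[0,-0.1,0],0],[[0,0,0],[0,-0.1,0],0],[[0,0,0],[0,-0.1,0],0],[[0,0,0],[0,-0.1,0],0],[[0,0,0],[0,-0.1,0],0],[[0,0,0],[0,-0.066,0],0],[[0,0,0],[0,0,0],0],[[0,0,0],[0,0,0],0]]'
python3 d.py .545 -.293 .19
```

```text
time_s: 15.0
position: [0.6231, 0.0054, 0.288]
tcp_rot: [[0.967, -0.003, -0.256], [0.256, 0.0, 0.967], [-0.002, -1.0, 0.001]]
force: [0.4, -0.0, 0.4]
opening: 0.997
t 15.0 p [0.6231 0.0054 0.288 ] jaw 104.86 yaxis [-2.7e-03  5.0e-04 -1.0e+00] F [ 0.41 -0.05  0.43] M [ 0.01 -0.01  0.05] op 0.9965943266846882
shift cm [-15.177   9.804 -26.853]
```

```bash
python3 -m pendant '[[[-0.6,0,-1],[0,0,0],0],[[-1,0,-1.8],[0,0,0],0],[[-1.2,0,-2.1],[0,0,0],0],[[-1.2,0,-2.1],[0,0,0],0],[[-1.2,0,-2.1],[0,0,0],0],[[-1.2,0,-2.1],[0,0,0],0],[[-1.2,0,-2.1],[0,0,0],0],[[-1.2,0,-2.1],[0,0,0],0],[[-1.2,0.8,-2.1],[0,0,0],0],[[-1.2,1.2,-2.1],[0,0,0],0],[[-1.2,1.2,-2.1],[0,0,0],0],[[-1.2,1.2,-2.1],[0,0,0],0],[[-0.9,1.2,-1.6],[0,0,0],0],[[-0.5,1.2,-0.9],[0,0,0],0],[[-0.2,1,-0.5],[0,0,0],0],[[0,0.8,0],[0,0,0],0],[[0,0,0],[0,0,0],0],[[0,0,0],[0,0,0],0]]'
python3 - <<'E'
from rig import bot
from h import *
for n in("side","top"):
    c=bot.capture(n);np.savez(n+"6.npz",**c)
crop("side6",225,200,120,110,6,"s6.png")
crop("top6",320,130,120,100,6,"t6.png")
E
python3 d.py .545 -.293 .19
```

```text
time_s: 16.5
position: [0.5461, -0.2916, 0.2028]
tcp_rot: [[0.966, -0.001, -0.259], [0.259, 0.001, 0.966], [-0.001, -1.0, 0.002]]
force: [0.2, 0.7, 0.4]
opening: 0.999
t 16.6 p [ 0.5467 -0.2919  0.2039] jaw 105.05 yaxis [ 8.e-04 -4.e-04 -1.e+00] F [-0.15 -0.08  0.61] M [ 0.02 -0.02  0.06] op 1.001683427147781
shift cm [-0.197  1.391 -0.062]
```

View pics/s6.png

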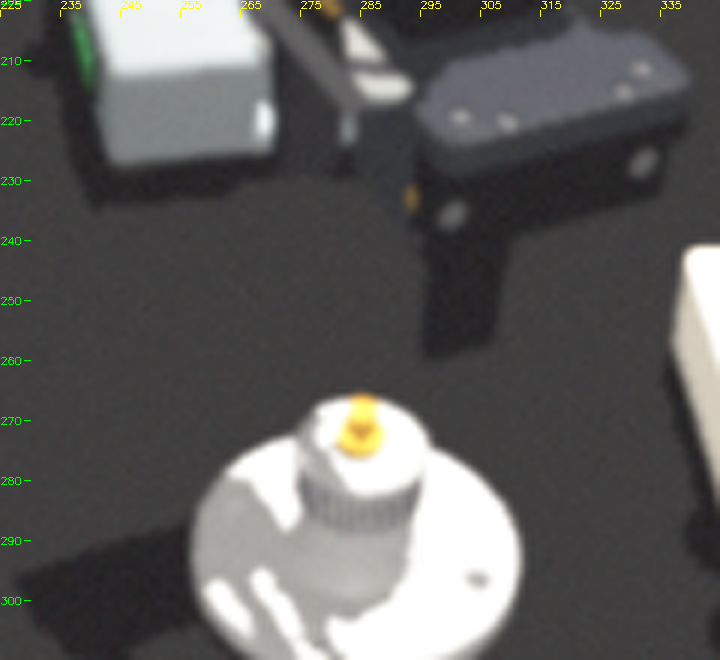

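View pics/t6.png

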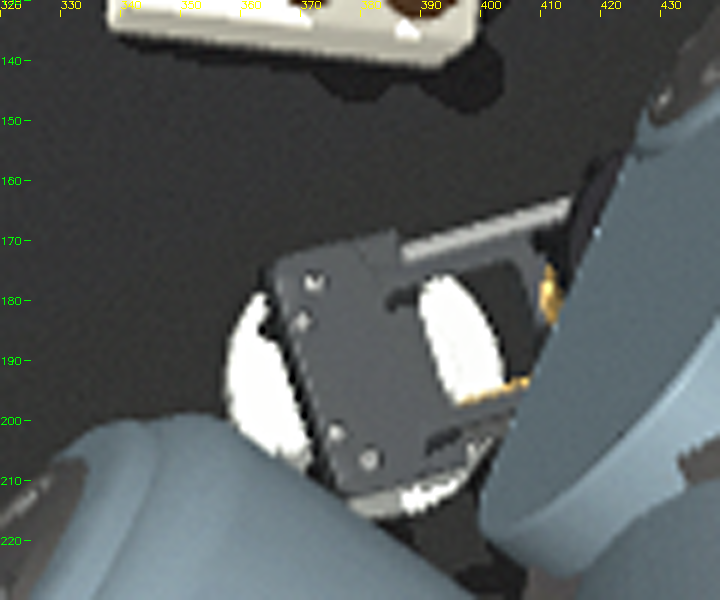

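```bash
python3 - <<'E'
from h import *
S=dict(np.load("side6.npz"))
import numpy as np
p=np.array([.5467,-.2919]);z=np.array([-.259,.966]);x=np.array([.966,.259])
for s in(-1,1):
  for a in (-.0095,.0095):
    q=p+z*s*.0585+x*a;q2=p+z*s*.0435+x*a
    print(s,a,'outer',proj(S,[*q,.134]).round(1),'inner',proj(S,[*q2,.134]).round(1))
E
```

```text
-1 -0.0095 outer [299.2 261.8] inner [295.  256.6]
-1 0.0095 outer [308.8 258.9] inner [304.4 253.7]
1 -0.0095 outer [269.4 224.8] inner [272.9 229.1]
1 0.0095 outer [278.2 222.5] inner [281.7 226.7]
```

```bash
python3 -m pendant '[[[-0.14,0.5,-0.08],[0,0,0],0],[[0,1,0],[0,0,0],0],[[0,1.2,0],[0,0,0],0],[[0,1.2,0],[0,0,0],0],[[0,1.2,0],[0,0,0],0],[[0,1.2,0],[0,0,0],0],[[0,1.2,0],[0,0,0],0],[[0,1,0],[0,0,0],0],[[0,0.8,0],[0,0,0],0],[[0,0.5,0],[0,0,0],0],[[0,0.4,0],[0,0,0],0],[[0,0,0],[0,0,0],0],[[0,0,0],[0,0,0],0]]'
python3 - <<'E'
from rig import bot
from h import *
for n in("side","top"):
    c=bot.capture(n);np.savez(n+"7.npz",**c)
crop("side7",225,200,120,120,5,"s7.png")
E
python3 d.py .5455 -.293 .096
```

```text
time_s: 17.68
position: [0.5451, -0.2941, 0.1015]
tcp_rot: [[0.966, 0.0, -0.258], [0.258, -0.0, 0.966], [0.0, -1.0, -0.0]]
force: [0.2, -0.7, 0.1]
opening: 1.0
t 17.7833 p [ 0.5453 -0.2942  0.102 ] jaw 104.96 yaxis [ 1.1e-03 -9.0e-04 -1.0e+00] F [ 0.63 -0.59 -0.16] M [0.02 0.   0.06] op 0.998316101508884
shift cm [0.05  0.597 0.116]
```

View pics/s7.png

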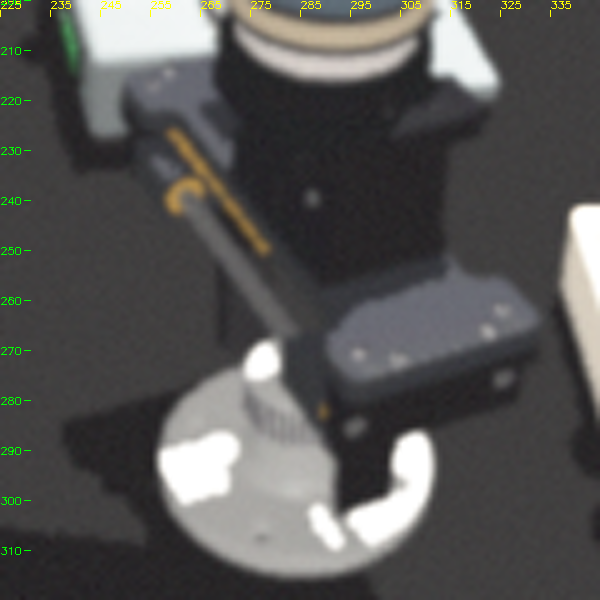

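The jaws straddle the grip; the near finger is at (301,295), clear of the flange. Going down 6 mm and closing.

```bash
python3 -m pendant '[[[0,0.3,0.1],[0,0,0],0],[[0,0.3,0],[0,0,0],0],[[0,0,0],[0,0,0],0],[[0,0,0],[0,0,0],0.2],[[0,0,0],[0,0,0],0.3],[[0,0,0],[0,0,0],0.4],[[0,0,0],[0,0,0],0.5],[[0,0,0],[0,0,0],0.6],[[0,0,0],[0,0,0],1],[[0,0,0],[0,0,0],1],[[0,0,0],[0,0,0],1],[[0,0,0],[0,0,0],1],[[0,0,0],[0,0,0],1]]'
python3 d.py
python3 -m pendant '[[[0,-0.2,0],[0,0,0],1],[[0,-0.3,0],[0,0,0],1],[[0,-0.5,0],[0,0,0],1],[[0,-0.5,0],[0,0,0],1],[[0,-0.5,0],[0,0,0],1],[[0,0,0],[0,0,0],1],[[0,0,0],[0,0,0],1]]'
python3 d.py
```

```text
time_s: 18.87
position: [0.5446, -0.2928, 0.0954]
tcp_rot: [[0.966, -0.0, -0.258], [0.258, 0.0, 0.966], [-0.0, -1.0, 0.0]]
force: [-0.2, 1.0, -0.1]
opening: 0.471
t 18.8667 p [ 0.5446 -0.2928  0.0954] jaw 104.96 yaxis [-2.e-04  3.e-04 -1.e+00] F [-0.24  0.95 -0.1 ] M [ 0.17  0.02 -0.04] op 0.4706353454623411
time_s: 19.45
position: [0.545, -0.2932, 0.116]
tcp_rot: [[0.966, 0.001, -0.258], [0.258, -0.001, 0.966], [0.001, -1.0, -0.001]]
force: [-0.4, 0.6, -5.5]
opening: 0.474
t 19.45 p [ 0.545  -0.2932  0.116 ] jaw 104.97 yaxis [ 1.e-03 -8.e-04 -1.e+00] F [-0.37  0.62 -5.48] M [0.06 0.05 0.  ] op 0.4742844412621583
```

```bash
python3 -m pendant '[[[0,-0.7,0],[0,0,0],1],[[0,-1.4,0],[0,0,0],1],[[0,-1.5,0],[0,0,0],1],[[0,-1.5,0],[0,0,0],1],[[0,-1.5,0],[0,0,0],1],[[0,-1.5,0],[0,0,0],1],[[0,-1.5,0],[0,0,0],1],[[0,-1.5,0],[0,0,0],1],[[0,-1.5,0],[0,0,0],1],[[0,-1.5,0],[0,0,0],1],[[0,-1,0],[0,0,0],1],[[0,-0.5,0],[0,0,0],1],[[0,0,0],[0,0,0],1]]'
python3 -m pendant '[[[0,0,0],[0,-0.04,0],1],[[0,0,0],[0,-0.06,0],1],[[0,0,0],[0,-0.065,0],1],[[0,0,0],[0,-0.07,0],1],[[0,0,0],[0,-0.07,0],1],[[0,0,0],[0,-0.07,0],1],[[0,0,0],[0,-0.07,0],1],[[0,0,0],[0,-0.06,0],1],[[0,0,0],[0,-0.04,0],1],[[0,0,0],[0,0,0],1],[[0,0,0],[0,0,0],1]]'
python3 d.py .623 .0055 .275
```

```text
time_s: 20.53
position: [0.545, -0.2932, 0.2727]
tcp_rot: [[0.966, 0.002, -0.258], [0.258, -0.001, 0.966], [0.001, -1.0, -0.002]]
force: [0.2, -0.5, -5.5]
opening: 0.47
time_s: 21.45
position: [0.5682, -0.2554, 0.2676]
tcp_rot: [[0.739, -0.037, -0.673], [0.671, -0.054, 0.74], [-0.064, -0.998, -0.015]]
force: [-0.2, -0.6, -4.8]
opening: 0.475
t 21.45 p [ 0.5682 -0.2554  0.2676] jaw 132.28 yaxis [-0.037  -0.054  -0.9979] F [-0.21 -0.59 -4.85] M [ 0.13  0.03 -0.  ] op 0.4748756567708372
shift cm [21.507 -2.347 15.6  ]
```

Joint 6 came to its limit there (j1 = −28°), which tilted the tool about 4°. I'll move toward the vessel, where the joint has room, and then level it.

```bash
cat > r.py <<'E'
import sys,numpy as np
from rig import bot
from scipy.spatial.transform import Rotation as Ro
a=np.radians(float(sys.argv[1]));c,s=np.cos(a),np.sin(a)
Rt=np.array([[s,0,c],[-c,0,s],[0,-1,0]])
R=np.array(bot.read_state()["tcp_rot"]);print("rotvec tool",np.round(Ro.from_matrix(R.T@Rt).as_rotvec(),4),"j",np.round(bot.read_state()["joint_positions"],1))
E
python3 r.py 136.15;python3 d.py .6 -.12 .3
```

```text
rotvec tool [ 0.0129 -0.0679 -0.0642] j [ -33.    31.9   83.4   -4.1   64.8 -163.5]
t 21.45 p [ 0.5682 -0.2554  0.2676] jaw 132.28 yaxis [-0.037  -0.054  -0.9979] F [-0.21 -0.59 -4.85] M [ 0.13  0.03 -0.  ] op 0.4748756567708372
shift cm [11.231 -4.079  7.826]
```

```bash
python3 -m pendant '[[[0.5,-0.3,0.4],[0,0,0],1],[[1.2,-0.5,0.8],[0,0,0],1],[[1.5,-0.6,1],[0,0,0],1],[[1.5,-0.6,1],[0,0,0],1],[[1.5,-0.6,1],[0,0,0],1],[[1.5,-0.5,1],[0,0,0],1],[[1.5,-0.5,1],[0,0,0],1],[[1.2,-0.3,0.9],[0,0,0],1],[[0.8,-0.2,0.7],[0,0,0],1],[[0,0,0],[0,0,0],1],[[0,0,0],[0,0,0],1]]'
python3 r.py 136.15;python3 d.py .6 -.12 .3
```

```text
time_s: 22.37
position: [0.6001, -0.1207, 0.3012]
tcp_rot: [[0.739, -0.035, -0.673], [0.671, -0.056, 0.74], [-0.064, -0.998, -0.017]]
force: [-0.1, 0.5, -4.3]
opening: 0.471
rotvec tool [ 0.0151 -0.0677 -0.0642] j [ -20.4   29.2   82.6   -4.    69.1 -151.2]
t 22.3667 p [ 0.6001 -0.1207  0.3012] jaw 132.3 yaxis [-0.0355 -0.0555 -0.9978] F [-0.11  0.51 -4.3 ] M [ 0.09 -0.03  0.06] op 0.4714474510440966
shift cm [0.045 0.115 0.058]
```

```bash
python3 -m pendant '[[[0,0,0],[0.005,-0.0227,-0.0214],1],[[0,0,0],[0.005,-0.0227,-0.0214],1],[[0,0,0],[0.005,-0.0227,-0.0214],1],[[0,0,0],[0,0,0],1],[[0,0,0],[0,0,0],1]]'
python3 r.py 136.15;python3 d.py .623 .0055 .285
```

```text
time_s: 22.78
position: [0.5999, -0.1224, 0.3008]
tcp_rot: [[0.695, -0.001, -0.719], [0.719, -0.0, 0.695], [-0.001, -1.0, 0.0]]
force: [1.1, -0.6, -5.8]
opening: 0.474
rotvec tool [-0.0003 -0.0031 -0.0006] j [ -22.    28.7   83.4   -0.    67.9 -157.9]
t 22.7833 p [ 0.5999 -0.1224  0.3008] jaw 135.97 yaxis [-7.e-04 -2.e-04 -1.e+00] F [ 1.05 -0.55 -5.76] M [ 0.06  0.09 -0.05] op 0.47378099226325937
shift cm [10.804  1.579  7.225]
```

```bash
python3 -m pendant '[[[0.5,0,0.3],[0,-0.003,0],1],[[1,0.1,0.7],[0,0,0],1],[[1.3,0.2,0.9],[0,0,0],1],[[1.5,0.2,1],[0,0,0],1],[[1.5,0.2,1],[0,0,0],1],[[1.5,0.2,1],[0,0,0],1],[[1.5,0.2,1],[0,0,0],1],[[1.2,0.2,0.8],[0,0,0],1],[[0.6,0.2,0.4],[0,0,0],1],[[0.2,0.08,0.12],[0,0,0],1],[[0,0,0],[0,0,0],1],[[0,0,0],[0,0,0],1],[[0,0,0],[0,0,0],1]]'
python3 - <<'E'
from rig import bot
from h import *
for n in("side","top"):
    c=bot.capture(n);np.savez(n+"8.npz",**c)
crop("side8",235,90,110,110,6,"s8.png")
crop("top8",200,100,110,100,6,"t8.png")
E
python3 r.py 136.15;python3 d.py .623 .0055 .285
```

```text
time_s: 23.87
position: [0.6228, 0.006, 0.2855]
tcp_rot: [[0.692, 0.0, -0.722], [0.722, 0.0, 0.692], [0.0, -1.0, -0.0]]
force: [-0.3, -0.5, -5.0]
opening: 0.471
rotvec tool [0.0002 0.0009 0.0007] j [  -9.7   30.5   82.8    0.    66.7 -145.9]
t 23.9667 p [0.6228 0.0059 0.2856] jaw 136.2 yaxis [ 6.e-04  4.e-04 -1.e+00] F [-0.88  0.51 -5.83] M [0.04 0.   0.01] op 0.4752090681492624
shift cm [-0.02   0.056 -0.043]
```

View pics/s8.png

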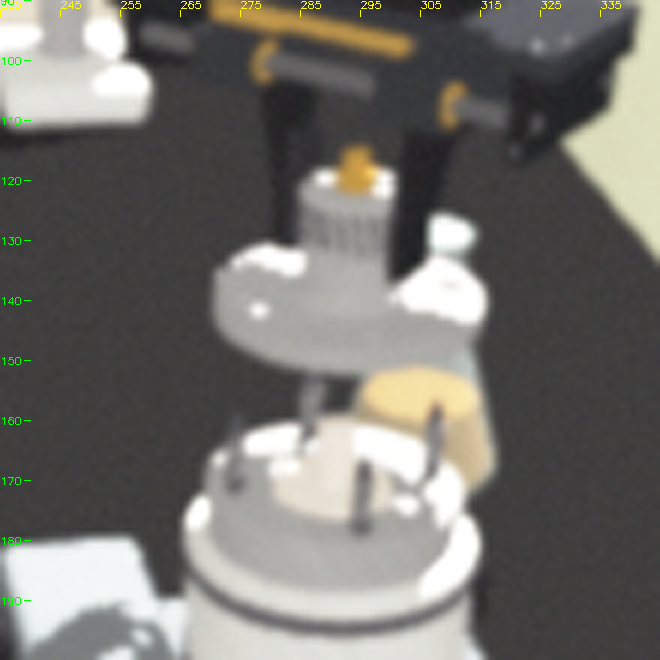

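View pics/t8.png

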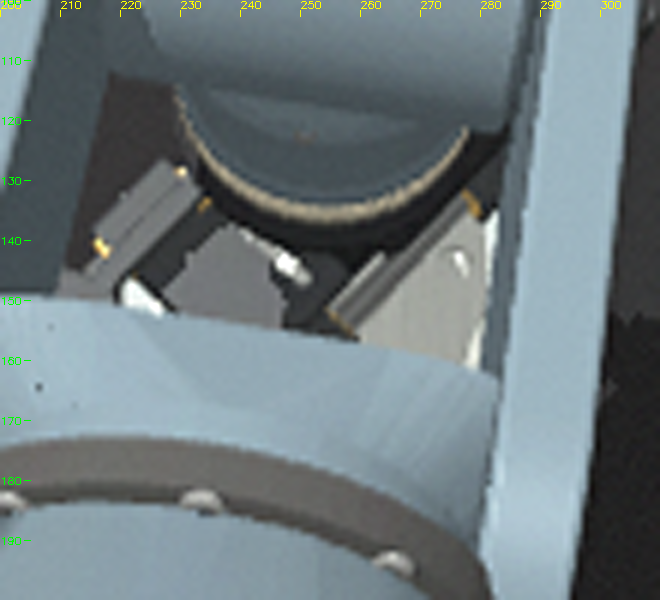

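```bash
python3 - <<'E'
from ov import *
S=dict(np.load("side8.npz"))
hx,hy,z=.6228,.0059,.2856-.0954
vx,vy=.6215,.005
C=[((hx,hy,z),.053,(0,0,255)),((hx,hy,z+.0115),.053,(0,0,255)),((hx,hy,z+.056),.021,(0,0,255)),((vx,vy,.116),.053,(0,255,0)),((vx,vy,.094),.06,(0,255,0))]
for a in np.radians([1.1,91.1,181.1,271.1]):
    C+=[((hx+.042*np.cos(a),hy+.042*np.sin(a),z+.0115),.0055,(0,0,255))]
    C+=[((vx+.042*np.cos(a),vy+.042*np.sin(a),h),.004,(255,0,0)) for h in (.116,.142)]
overlay("side8",255,105,70,85,9,C,"o8.png")
overlay("top8",200,100,110,100,6,C,"ot8.png")
g=S["img"].astype(float).mean(2)
for r in (140,142,144,122,124,126): print(r,np.round(g[r,262:330]).astype(int).tolist())
E
```

```text
140 [65, 64, 64, 63, 62, 63, 62, 72, 108, 147, 162, 166, 170, 171, 178, 201, 204, 183, 168, 165, 167, 166, 169, 172, 174, 175, 178, 176, 178, 181, 183, 180, 179, 179, 178, 176, 177, 184, 201, 202, 232, 253, 254, 254, 254, 254, 255, 255, 255, 255, 255, 255, 254, 223, 120, 70, 62, 63, 62, 63, 60, 64, 63, 63, 65, 62, 64, 62]
142 [61, 62, 62, 63, 62, 61, 62, 73, 102, 142, 159, 162, 165, 165, 182, 220, 225, 196, 170, 168, 165, 168, 167, 167, 169, 172, 173, 172, 175, 176, 177, 175, 176, 175, 175, 174, 172, 168, 167, 165, 167, 177, 181, 182, 183, 194, 225, 236, 243, 253, 254, 254, 247, 182, 95, 66, 64, 62, 61, 63, 61, 63, 64, 66, 63, 63, 63, 63]
144 [61, 61, 65, 63, 61, 60, 61, 67, 80, 120, 147, 159, 163, 166, 165, 167, 167, 166, 165, 165, 167, 166, 166, 166, 163, 165, 165, 165, 166, 166, 168, 165, 166, 166, 166, 166, 166, 166, 162, 163, 163, 162, 163, 162, 164, 163, 164, 164, 166, 173, 180, 175, 152, 106, 69, 63, 64, 63, 62, 61, 63, 61, 64, 61, 63, 61, 61, 63]
122 [60, 63, 62, 65, 62, 65, 61, 62, 63, 63, 62, 64, 61, 61, 64, 61, 62, 59, 55, 44, 47, 55, 88, 137, 163, 170, 171, 168, 165, 162, 160, 157, 158, 159, 171, 207, 227, 223, 154, 76, 43, 41, 36, 39, 38, 42, 50, 57, 62, 63, 64, 63, 63, 64, 63, 62, 62, 62, 62, 63, 64, 65, 62, 62, 63, 63, 62, 63]
124 [60, 63, 63, 64, 62, 64, 63, 64, 63, 65, 62, 61, 62, 62, 63, 63, 61, 62, 52, 46, 47, 53, 76, 109, 135, 150, 163, 169, 172, 172, 172, 172, 172, 172, 173, 174, 173, 158, 110, 61, 40, 37, 36, 35, 41, 50, 64, 65, 63, 63, 60, 63, 63, 62, 64, 62, 63, 61, 63, 61, 63, 62, 63, 63, 61, 60, 62, 63]
126 [64, 64, 62, 63, 63, 64, 64, 62, 61, 63, 61, 63, 63, 66, 63, 62, 63, 59, 52, 42, 47, 59, 78, 109, 124, 124, 126, 139, 148, 149, 154, 153, 147, 159, 150, 149, 147, 121, 82, 54, 42, 40, 40, 43, 106, 192, 221, 219, 190, 155, 121, 83, 66, 63, 63, 62, 63, 63, 64, 62, 64, 61, 60, 63, 63, 62, 61, 64]
```

View pics/o8.png

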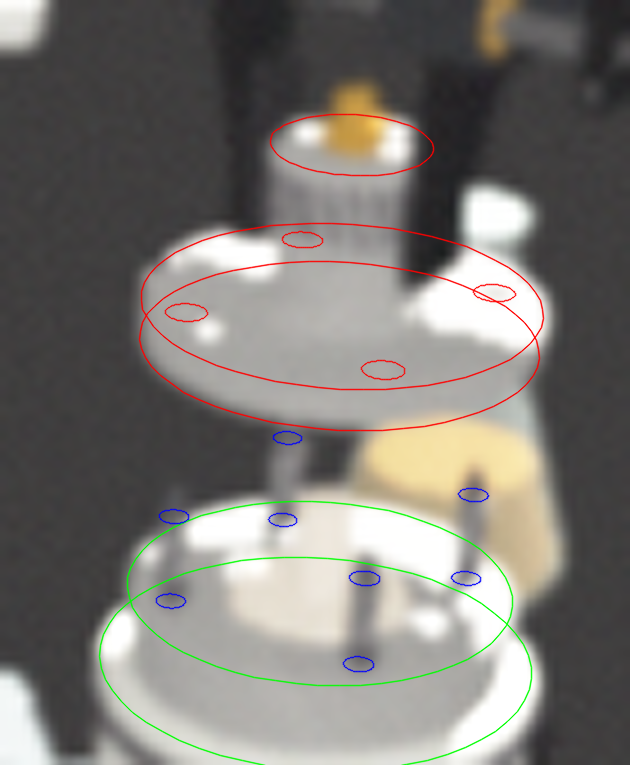

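View pics/ot8.png

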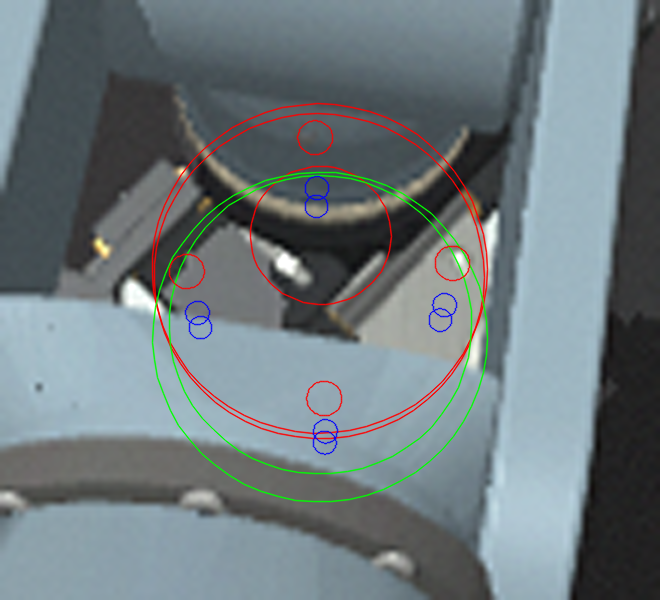

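```bash
python3 - <<'E'
from ov import *
S=dict(np.load("side8.npz"))
z=.2856-.0954
def model(hx,hy,row):
    p=np.vstack([circ(S,(hx,hy,z+h),.053,400) for h in (0,.0115)]).astype(np.float32)
    h=cv2.convexHull(p)[:,0];xs=[]
    for i in range(len(h)):
        q,r=h[i],h[(i+1)%len(h)]
        if (q[1]-row)*(r[1]-row)<=0 and q[1]!=r[1]: xs.append(q[0]+(row-q[1])*(r[0]-q[0])/(r[1]-q[1]))
    return round(min(xs),2),round(max(xs),2)
for r in(140,142,144):print(r,model(.6228,.0059,r))
crop("top8",255,115,35,50,14,"t8z.png")
crop("side8",262,125,60,50,12,"s8z.png")
E
```

```text
140 (np.float32(270.08), np.float32(314.83))
142 (np.float32(270.02), np.float32(314.64))
144 (np.float32(270.53), np.float32(314.45))
```

View pics/t8z.png

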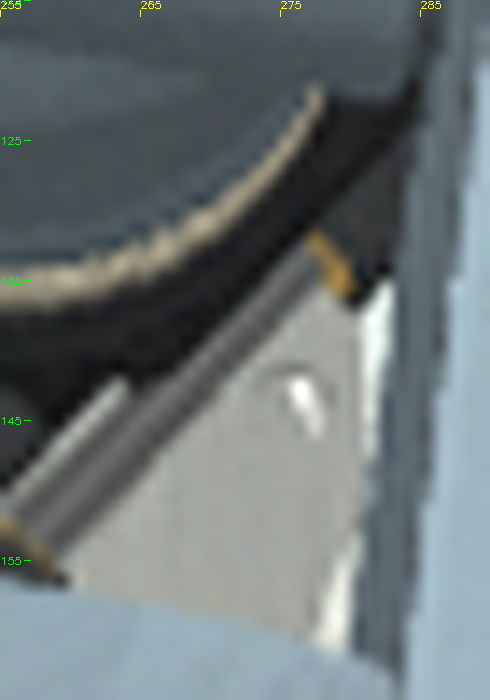

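View pics/s8z.png

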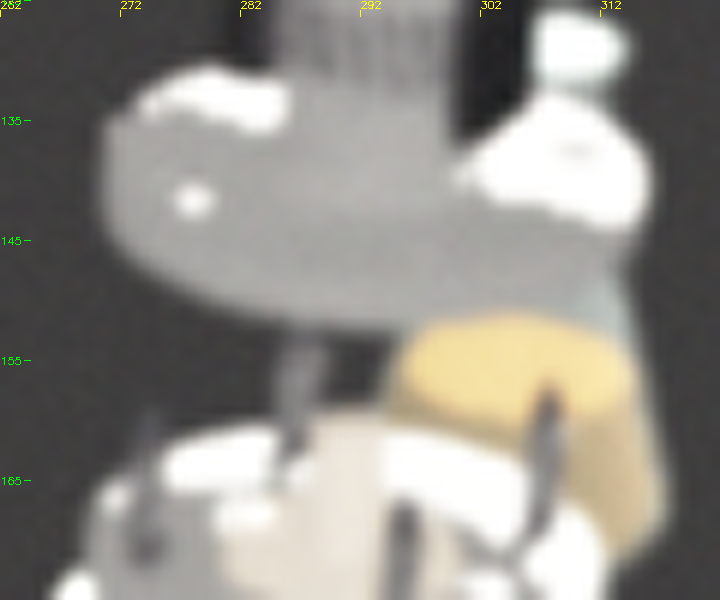

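```bash
python3 -m pendant '[[[-0.02,0.3,0.1],[0,0,0],1],[[0,0.6,0],[0,0,0],1],[[0,0.8,0],[0,0,0],1],[[0,0.8,0],[0,0,0],1],[[0,0.5,0],[0,0,0],1],[[0,0.2,0],[0,0,0],1],[[0,0,0],[0,0,0],1],[[0,0,0],[0,0,0],1]]'
python3 - <<'E'
from rig import bot
from h import *
for n in("side","top"):
    c=bot.capture(n);np.savez(n+"9.npz",**c)
crop("side9",255,115,70,70,11,"s9.png")
crop("top9",255,115,35,50,12,"t9.png")
E
python3 r.py 136.15;python3 d.py .6219 .0065 .2504
```

```text
time_s: 24.63
position: [0.622, 0.0075, 0.2532]
tcp_rot: [[0.691, 0.0, -0.723], [0.723, 0.001, 0.691], [0.001, -1.0, 0.0]]
force: [0.1, -0.6, -5.0]
opening: 0.472
rotvec tool [0.0007 0.0022 0.0013] j [  -9.6   32.5   84.7    0.    62.7 -145.9]
t 24.7333 p [0.6223 0.0075 0.2538] jaw 136.28 yaxis [ 1.4e-03  5.0e-04 -1.0e+00] F [-0.02  0.36 -5.32] M [ 0.07  0.04 -0.02] op 0.4734968112130982
shift cm [-0.097  0.338 -0.037]
```

View pics/s9.png

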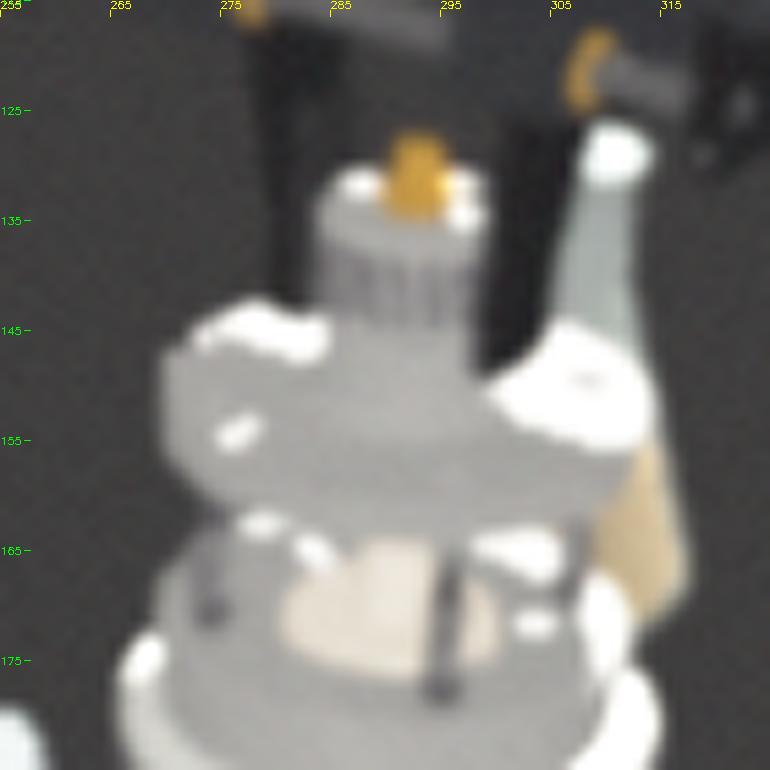

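View pics/t9.png

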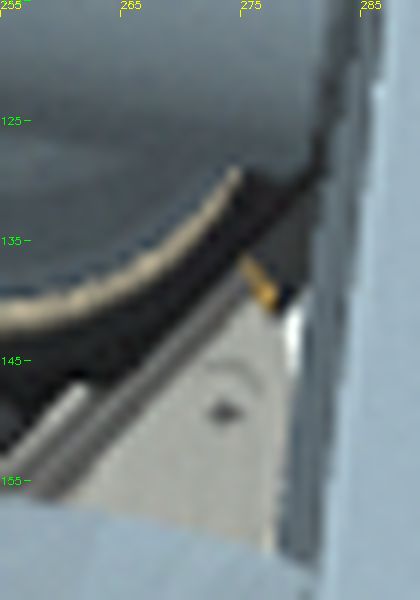

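```bash
python3 - <<'E'
from ov import *
T=dict(np.load("top9.npz"));z=.2536-.0954
a=np.radians(1.15)
l=np.array([.042*np.sin(a),-.042*np.cos(a)])
f=lambda q:((q-[255,115]+.5)*12-.5).round(0)
hx,hy=.6222,.0075
print("hole top",f(proj(T,[hx+l[0],hy+l[1],z+.0115])),"hole bottom",f(proj(T,[hx+l[0],hy+l[1],z])))
for vx,vy in((.6215,.0055),):
  for h in(.116,.142,.15):print("stud",h,f(proj(T,[vx+l[0],vy+l[1],h])))
S=dict(np.load("side9.npz"))
C=[((hx,hy,z),.053,(0,0,255)),((hx,hy,z+.0115),.053,(0,0,255)),((hx,hy,z+.056),.021,(0,0,255))]
vx,vy=.622,.0055
for b in range(4):
    b=a+b*np.pi/2
    C+=[((hx+.042*np.cos(b),hy+.042*np.sin(b),z+.0115),.0055,(0,0,255))]
    C+=[((vx+.042*np.cos(b),vy+.042*np.sin(b),h),r,(255,0,0)) for h,r in ((.116,.004),(.142,.004),(.15,.0018))]
overlay("side9",255,115,70,70,11,C,"o9.png")
overlay("top9",255,115,35,50,14,C,"ot9.png")
E
```

```text
hole top [223. 392.] hole bottom [219. 406.]
stud 0.116 [217. 460.]
stud 0.142 [226. 430.]
stud 0.15 [228. 420.]
```

View pics/ot9.png

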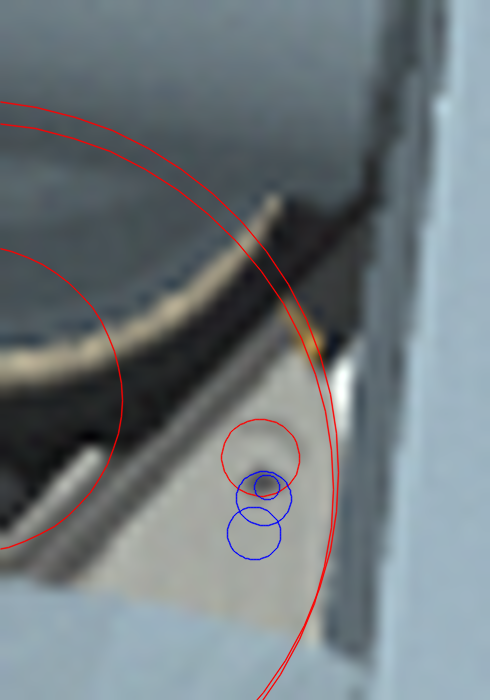

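View pics/o9.png

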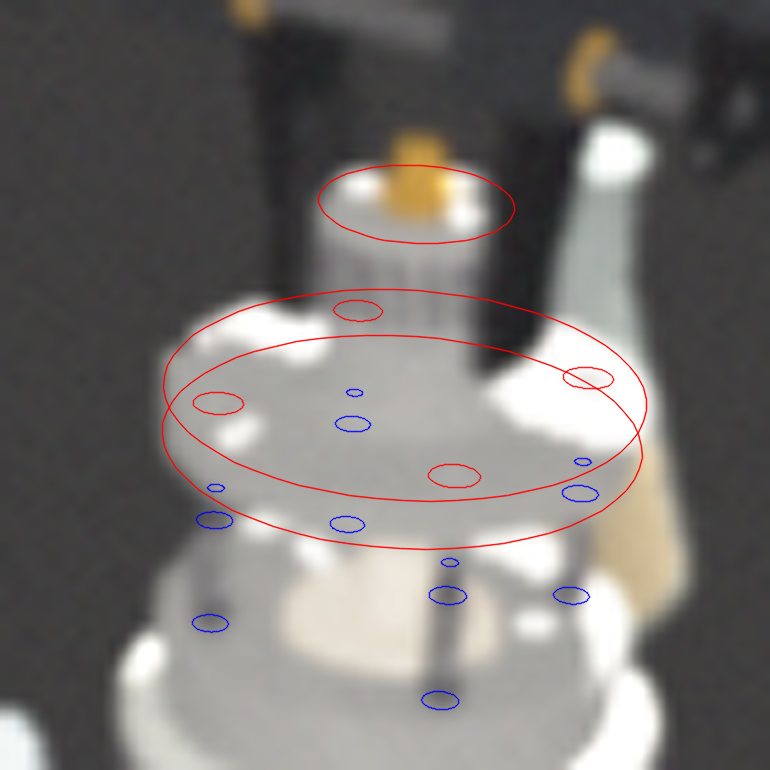

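The top view shows the stud tip at about (273.7,149) through the hole. It matches the model vessel at (0.622, 0.0057), and the head is about 1.4 mm too far in +y. Correcting, then lowering.

```bash
python3 -m pendant '[[[-0.1,0,-0.1],[0,0,0],1],[[0,0.2,0],[0,0,0],1],[[0,0.2,0],[0,0,0],1],[[0,0.2,0],[0,0,0],1],[[0,0,0],[0,0,0],1],[[0,0,0],[0,0,0],1]]'
python3 - <<'E'
from rig import bot
from h import *
c=bot.capture("top");np.savez("top10.npz",**c)
crop("top10",255,115,35,50,14,"t10.png")
E
python3 r.py 136.15;python3 d.py .622 .006 .25
```

```text
time_s: 25.23
position: [0.6218, 0.0061, 0.2471]
tcp_rot: [[0.691, -0.0, -0.723], [0.723, 0.001, 0.691], [0.0, -1.0, 0.001]]
force: [-0.2, -0.2, -5.0]
opening: 0.475
rotvec tool [-0.0004  0.0022  0.0006] j [  -9.7   32.9   85.1    0.    62.  -146. ]
t 25.2833 p [0.6219 0.0061 0.2473] jaw 136.28 yaxis [ 1.e-04  7.e-04 -1.e+00] F [ 0.42  0.86 -4.39] M [ 0.05  0.09 -0.02] op 0.4754233426126502
shift cm [-0.001 -0.275 -0.012]
```

View pics/t10.png

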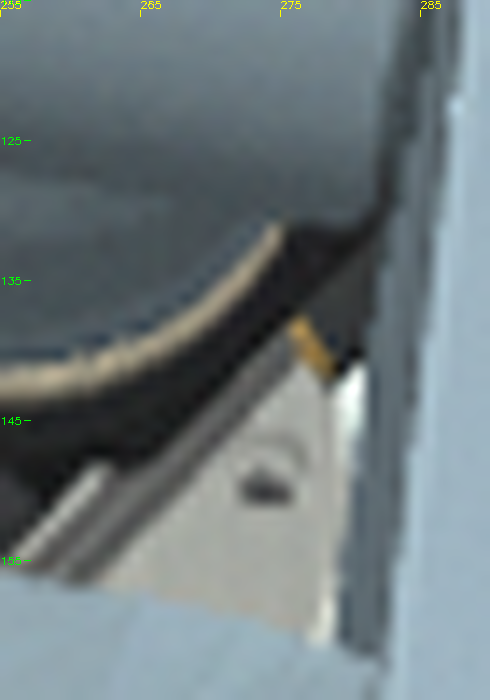

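Hole and stud tip are now aligned to within about 0.3 mm. Lowering over the studs.

```bash
python3 -m pendant '[[[0,0.15,0],[0,0,0],1],[[0,0.2,0],[0,0,0],1],[[0,0.2,0],[0,0,0],1],[[0,0.15,0],[0,0,0],1],[[0,0,0],[0,0,0],1]]'
python3 d.py
python3 -m pendant '[[[0,0.15,0],[0,0,0],1],[[0,0.2,0],[0,0,0],1],[[0,0.15,0],[0,0,0],1],[[0,0,0],[0,0,0],1]]'
python3 d.py
```

```text
time_s: 25.7
position: [0.6217, 0.0061, 0.2398]
tcp_rot: [[0.691, -0.001, -0.723], [0.723, 0.001, 0.691], [0.0, -1.0, 0.001]]
force: [-0.3, -0.6, -4.8]
opening: 0.469
t 25.7 p [0.6217 0.0061 0.2398] jaw 136.27 yaxis [-7.e-04  9.e-04 -1.e+00] F [-0.25 -0.61 -4.79] M [0.02 0.02 0.04] op 0.46940796323774947
time_s: 26.03
position: [0.6217, 0.0061, 0.2349]
tcp_rot: [[0.691, -0.0, -0.723], [0.723, 0.001, 0.691], [0.0, -1.0, 0.001]]
force: [-0.6, 0.4, -5.4]
opening: 0.469
t 26.0333 p [0.6217 0.0061 0.2349] jaw 136.28 yaxis [-5.e-04  8.e-04 -1.e+00] F [-0.57  0.42 -5.38] M [0.05 0.09 0.01] op 0.46904188444918044
```

```bash
python3 -m pendant '[[[0,0.2,0],[0,0,0],1],[[0,0.3,0],[0,0,0],1],[[0,0.3,0],[0,0,0],1],[[0,0.2,0],[0,0,0],1],[[0,0,0],[0,0,0],1]]'
python3 d.py
python3 -m pendant '[[[0,0.2,0],[0,0,0],1],[[0,0.3,0],[0,0,0],1],[[0,0.3,0],[0,0,0],1],[[0,0.2,0],[0,0,0],1],[[0,0,0],[0,0,0],1],[[0,0,0],[0,0,0],1]]'
python3 d.py
```

```text
time_s: 26.45
position: [0.6216, 0.0062, 0.2246]
tcp_rot: [[0.691, -0.001, -0.723], [0.723, 0.001, 0.691], [-0.0, -1.0, 0.001]]
force: [-0.5, -1.0, -4.9]
opening: 0.472
t 26.45 p [0.6216 0.0062 0.2246] jaw 136.27 yaxis [-0.0011  0.001  -1.    ] F [-0.53 -0.96 -4.88] M [0.01 0.07 0.01] op 0.47219345481206987
time_s: 26.95
position: [0.6219, 0.0061, 0.2151]
tcp_rot: [[0.691, -0.0, -0.723], [0.723, 0.001, 0.691], [0.001, -1.0, 0.001]]
force: [0.1, 0.1, -4.6]
opening: 0.471
t 26.95 p [0.6219 0.0061 0.2151] jaw 136.27 yaxis [-1.e-04  8.e-04 -1.e+00] F [ 0.13  0.08 -4.65] M [0.07 0.04 0.03] op 0.47057997881328445
```

```bash
python3 -m pendant '[[[0,0.1,0],[0,0,0],1],[[0,0.1,0],[0,0,0],1],[[0,0.1,0],[0,0,0],1],[[0,0,0],[0,0,0],1],[[0,0,0],[0,0,0],1]]'
python3 d.py
python3 -m pendant '[[[0,0.1,0],[0,0,0],1],[[0,0.05,0],[0,0,0],1],[[0,0,0],[0,0,0],1],[[0,0,0],[0,0,0],1]]'
python3 d.py
```

```text
time_s: 27.37
position: [0.6219, 0.0062, 0.2123]
tcp_rot: [[0.691, 0.0, -0.723], [0.723, 0.001, 0.691], [0.001, -1.0, 0.0]]
force: [0.2, -0.3, -5.0]
opening: 0.473
t 27.3667 p [0.6219 0.0062 0.2123] jaw 136.28 yaxis [ 2.e-04  8.e-04 -1.e+00] F [ 0.23 -0.28 -4.98] M [ 0.06 -0.01 -0.01] op 0.4734344095728183
time_s: 27.7
position: [0.6222, 0.0061, 0.2114]
tcp_rot: [[0.691, 0.001, -0.723], [0.723, 0.001, 0.691], [0.001, -1.0, -0.0]]
force: [-1.1, 0.1, -1.8]
opening: 0.469
t 27.7 p [0.6222 0.0061 0.2114] jaw 136.28 yaxis [ 1.1e-03  6.0e-04 -1.0e+00] F [-1.08  0.09 -1.78] M [0.13 0.22 0.03] op 0.4691280015787928
```

Contact at the expected height. A slight further press, then release.

```bash
python3 -m pendant '[[[0,0.05,0],[0,0,0],1],[[0,0,0],[0,0,0],1],[[0,0,0],[0,0,0],1]]'
python3 -m pendant '[[[0,0,0],[0,0,0],0.5],[[0,0,0],[0,0,0],0.4],[[0,0,0],[0,0,0],0.3],[[0,0,0],[0,0,0],0.2],[[0,0,0],[0,0,0],0.2],[[0,0,0],[0,0,0],0.2],[[0,0,0],[0,0,0],0.2],[[0,-0.5,0],[0,0,0],0.2],[[0,-1,0],[0,0,0],0.2],[[0,-1.5,0],[0,0,0],0.2],[[0,-2,0],[0,0,0],0.2],[[0,-2,0],[0,0,0],0.2],[[0,-2,0],[0,0,0],0.2],[[0,-1,0],[0,0,0],0.2],[[0,0,0],[0,0,0],0.2],[[0,0,0],[0,0,0],0.2]]'
python3 - <<'E'
from rig import bot
from h import *
for n in("side","top"):
    c=bot.capture(n);np.savez(n+"11.npz",**c)
crop("side11",245,110,80,80,9,"s11.png")
crop("top11",200,100,110,100,6,"t11.png")
E
python3 d.py
```

```text
time_s: 27.95
position: [0.6222, 0.0061, 0.2113]
tcp_rot: [[0.691, 0.001, -0.723], [0.723, 0.001, 0.691], [0.001, -1.0, -0.001]]
force: [-1.1, 0.8, 4.1]
opening: 0.473
time_s: 29.28
position: [0.622, 0.006, 0.311]
tcp_rot: [[0.691, 0.002, -0.723], [0.723, 0.0, 0.691], [0.002, -1.0, -0.001]]
force: [0.4, -0.3, -0.8]
opening: 0.798
t 29.3833 p [0.6212 0.0062 0.3092] jaw 136.27 yaxis [-0.0021  0.0012 -1.    ] F [-0.16 -0.58  0.11] M [0.1  0.08 0.  ] op 0.7966076545803581
```

View pics/s11.png

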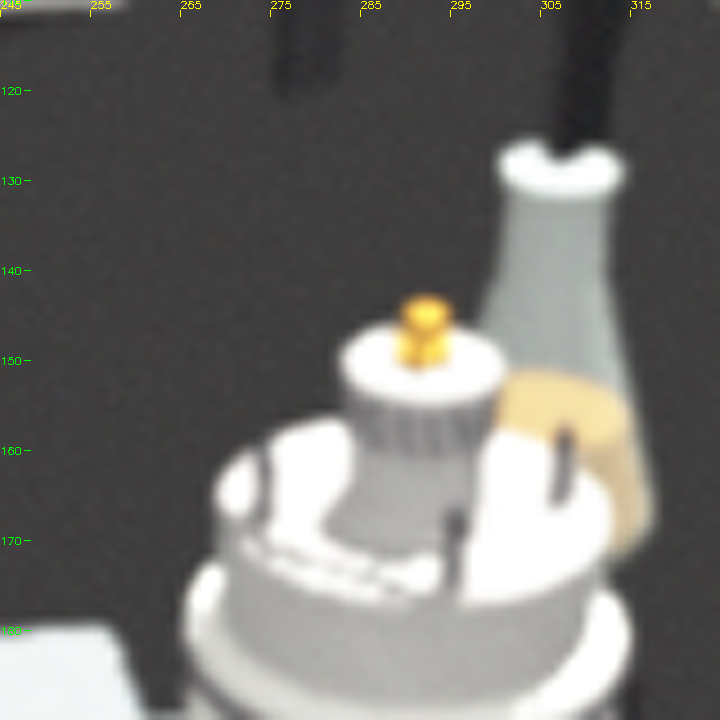

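View pics/t11.png

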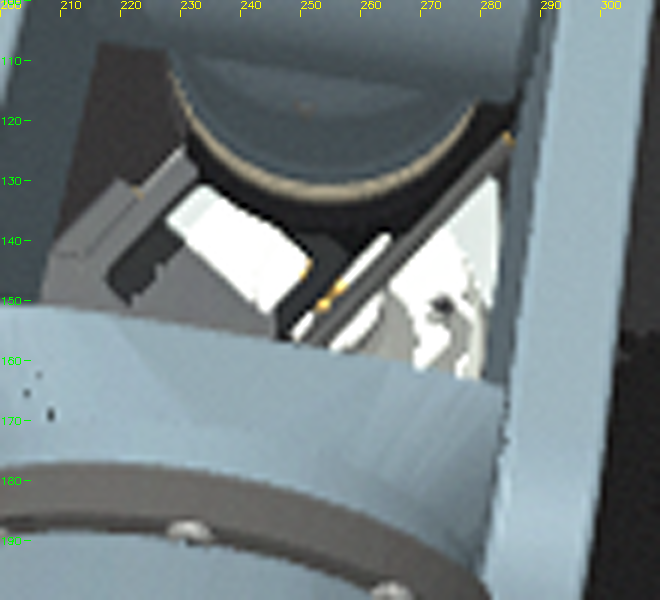

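The head sits flat, with the studs through it at (274,165), (295,171) and (307,162). The flask has not moved and the gripper is well clear. Handing in.

```bash
python3 -c "
from rig import bot
print(bot.hand_in())"
```

```text
the job is handed in; nothing more can be done
None
```

The liner is in the bore and the head is on the rim. I handed the job in at about 29 s of the 72 s allowed; no verdict was reported.

- **Liner:** I gripped it by the knob, centred it over the bore by its side-view edges and lowered it in small steps. It met the floor with the underside at about 29.8 mm (floor is at 30 mm). A picture after release showed the lid level with the rim.
- **Head:** I turned it about 31° and lined it up with the top camera, which showed a stud tip through one hole. It went over the studs with no side force and met the rim with the underside at about 116 mm. I then opened the jaws and backed off about 10 cm.
- **Last pictures:** The side view shows the head flat. Three studs show above it, and the fourth is hidden behind the grip. The flask looks unmoved and the gripper is clear. I had no close view of the rack and nut tray at the end, but no contact force showed near either.

**Problems and disagreements:**
- While I was turning the head in the air, joint 6 reached its limit. The tool tilted about 4° and shifted a few centimetres, still holding the head. I levelled it on the way to the vessel, before lowering.
- The measured tool position and the camera positions disagreed by 1–2.5 mm, so I made the final alignments from the pictures of part against vessel.

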